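# Test the stop button and clip the terminal cover on

### The job

This machine stop station has just been wired. Test its mushroom button first: press it right down until it latches, then turn its head clockwise until it lets go and comes up again. Then take the grey clip cover, press it down over the white terminal block until it snaps in and sits flush on the station, and finish still pressing it firmly down with the gripper (do not let go); leave the other things on the table where they are.

Things in the scene. Friction and masses are not known exactly. Their poses are not given: they have to be found in the camera images.
- station: Grey stop station, a box 90 x 210 x 45 mm (foot flange 112 mm wide, 4 mm thick) screwed to the table, upright, long side along its y axis. Origin: centre of its underside; its deck (top face) is at z = 45 mm. A black mushroom button stands on the deck at y = -62 mm, a white terminal block at y = +45 mm. A cable gland sticks 18 mm out of its -y end.
- block_seat (a point): Centre of the foot of the white terminal block, on the deck (station frame 0, 45, 45 mm; same axes). Block 50 (x) x 80 (y) x 22 mm high, top edge sloping in 4 mm over the upper 6 mm. In each short end (y = +-40 mm) a steel spring catch 16 mm wide stands out 4.5 mm, flat underside 7 mm above the deck, sloping above to 14.8 mm. The cover is home when its origin is here.
- button_axis (a point): Point on the deck on the button's axis (station frame 0, -62, 45 mm). Mind the tall cabinet at the right end of the table (about x above 0.42 m, y below -0.31 m, higher than the arm works): the gripper starts beside it, so draw back towards the base before swinging in front of it.
- button_top (a point): Middle of the crown of the black mushroom button, 33.5 mm above the deck when up. Round head 40 mm in diameter, its straight side 16 to 26 mm above the deck when up (6 mm lower when latched), on a 22 mm neck over a plate 54 mm wide, 2 mm thick. It can be pressed with the closed fingertips and gripped across its diameter.
- stop_button (a joint): Travel of the button in m: 0 up, grows downward, stop at 0.0085. A spring pushes it up (2.4 N at the top to 6.5 N at the stop; with the latch it takes up to about 8 N to press). Pressed past about 0.006 it latches and then stays at about 0.006 when let go.
- stop_turn (a joint): Turn of the button's head in rad, clockwise seen from above, 0 to 1.0; a weak spring (0.015 N m) brings it back to 0 slowly when let go. Turned past about 0.5 the latch lets go; turn to about 0.8 and open the fingers, and the button springs up.
- cover: Loose grey plastic clip cover: a cap open below, 59 (x) x 89 (y) mm outside, 29 mm high without its rib, about 90 g, standing on its rim on the table. Origin: centre of its open rim, z up. Inside 53 x 83 mm (1.5 mm play all round on the block), 26 mm deep. A window in each short end wall, 22 mm wide, 4.5 to 19.5 mm above the rim, takes a spring catch. It fits either way round.
- cover_rib (a point): Middle of the crest of the cover's grip rib, 49 mm above its rim. The rib is 16 mm wide (x), 60 mm long (y), 20 mm high. Pressing the cover on: resistance starts with the rim about 9 mm above the deck, rises to about 8 to 14 N, drops suddenly at about 2.5 mm, then the rim lands on the deck. Once snapped in it cannot be pulled off.
- tape_roll: Bystander: roll of tape lying flat, 98 mm across, 18 mm high; origin at the centre of its underside.
- weight_200: Bystander: steel calibration weight, 33 mm across, 48 mm high; origin at the centre of its underside.
- screwdriver: Bystander: screwdriver lying on the table, 174 mm long (along its y), 24 mm thick; origin at the middle of its underside.
- caliper: Bystander: digital caliper lying on the table, 64 x 182 x 14 mm (long along its y); origin at the middle of its underside.
Not all that is in view belongs to the job. Of the things that look like the cover, the larger one is meant.

How it is judged:
By the outcome, as a careful person would: the job done as asked, in the order asked, and still so for the second after the job is handed in, while the arm keeps its last pose, push and grip.
It also fails if it takes over 64 s, if anything falls off the work surface, if the arm or the gripper's body presses on something with over 40 N, if the wrist force passes 120 N, or if a joint passes its speed limit or range.

### The arm

A 6-joint arm with a two-finger parallel gripper is mounted at the origin on a cart in front of the work surface, level with it; the furniture and walls round the work are solid. World frame = base frame: x ahead of the robot, y to its left, z up, the work surface at z = 0. Lengths are in m, angles in rad, forces in N, time in s.
With the tool pointing down it reaches from about 0.2 to 0.875 m from the base axis. Payload 3.4 kg.
Tool frame: the origin (TCP) lies midway between the tips of the shut fingers; the grasp point (between the pads) lies 19 mm behind it; z points along the fingers, y is the line along which they close (so a half turn about z gives the same grasp; the last joint's range is limited). The gripper opens to 94 mm and grips with 3 to 60 N. Pads are 16 mm wide; open, the fingers measure 119 mm over their backs; the gripper's body (75 mm by 177 mm) begins 78 mm behind the grasp point.
Start: joints at [-1.449, 0.276, 1.505, -0, 1.361, -0.121], TCP at [0.138, -0.558, 0.169] pointing down, gripper open.
Joint ranges: [-2.89, 2.89], [-0.75, 2.08], [0.22, 2.7], [-1.18, 4.32], [0.11, 2.71], [-2.7, 2.7]. Speed limits (rad/s): [2.57, 2.57, 3.14, 3.14, 3.14, 3.14].

### API

Orientations are given as a unit quaternion [w, x, y, z].
In Python, from cell import * gives the robot as it stands. The module is installed in compiled form; this text tells all that it offers.
- The arm moves only by the tool play_rows, never from a script. Its argument "steps" is a list of rows, each an object of numbers: "dx", "dy", "dz": the shift along the world's x, y, z normalised to -1 to 1, where 1 is 0.25 m; "ax", "ay", "az": the turn, a rotation vector about the world's x, y, z normalised to -1 to 1, where 1 is 30 degrees; "grip": the opening, from -1 (shut) to 1 (fully open). In form: [{"dx": .., "dy": .., "dz": .., "ax": .., "ay": .., "az": .., "grip": ..}, ...]. A call has exactly 10 rows; each row is the pose to reach, as a shift and turn from the pose commanded when the call began; what a row does not reach only later rows make up. A row lasts 1/12 s, in which the tool goes at most 41.7 mm and 7.16 degrees, less where a joint would pass 70% of its speed; a pose out of reach is approached as far as the arm can. A call with a number of a shift or a turn outside -1 to 1 is refused whole. A call with a gripper value outside its range is refused whole. The fingers move at their own pace and stop on an object; "squeeze" is the grip in N (left out, the last holds). Time passes only in rows, so rows that repeat a pose let the fingers close, or fill a call up. It gives the time, the measured TCP pose, the force, the opening and the grip force at its end, in the units of the state.
- get_obs(): the state, without advancing time (a new reading comes with each control period).
- grab_frame(name): name is "scene" or "top" or "wrist"; returns the picture (400x640x3 uint8, blue, green, red); there is no depth.
- camera_model(name): a dict with "fx", "fy", "cx", "cy" (pixels), "world_from_camera" (4x4, takes a point from camera to world coordinates). Camera axes: x right, y down, z forward; pixel columns grow to the right and rows downward; lengths in m; the calibration is good to about 2 mm. A picture is of the moment at which its call begins: read the wrist's pose just before it. camera_model takes no time and is no camera call; for the wrist camera it gives the pose at the moment of the call.
- hand_in(): hands the job in; it is judged then, once.
Trained networks look in the newest picture that a camera, given by its name, has taken for a name from the list of things; names that differ only in an ending like _2 or _b are one class to them, and where a whole thing is asked for, a point or a joint stands for the part that bears it (a point fixed in the world has none). Each returns a list of dicts, best first, with "score" (0 to 1); they miss things now and then, are a little off and sometimes report something else, mostly with a low value. They report only what shows in the picture. A call takes as long as a camera call. They do not tell look-alikes from the thing itself.
- search_frame(camera, name): "bbox" ([left, top, right, bottom] in pixels, round what is visible of it).
- silhouettes(camera, name): "region" (400x640 bool, what is visible of it) and "bbox" ([left, top, right, bottom] in pixels, round what is visible of it).
- mark_of(camera, name): "location" ([column, row] in pixels: a listed point, or the origin of a listed thing).
The state is a dict: "clock": time; "qpos": joint angles; "dq": joint speeds; "tau": joint torques, N m; "tool_pos": TCP position; "ee_rot": TCP orientation; "force": force on the tool from outside, world axes, zero at the start; "ft_torque": the same for the moment, N m; "gripper_width": finger opening in m; "finger_force": force on a finger pad.
Only numpy, scipy, OpenCV 4.12 (cv2) and the standard library are available. Lean on these libraries where they do the work, as an engineer would, in place of code of your own. Each camera call takes 0.05 s, during which the arm holds its last target. There are 200 camera calls.

## Working session

There is one attempt and no reset: what is moved stays moved. The work goes in short steps, Python scripts to look and compute and a tool call to move; the robot and the scene stay as the last step left them, time stands still between calls to the robot, and variables do not carry over. Pictures are saved under pics/ and viewed, at most 10 in all, crops included, and the job is handed in when it is done.

Besides the shell and the picture viewer there is one more tool, called as name([rows], argument=value, ...), one row to a line, values as JSON. play_rows: Moves the arm, as the interface text tells. Scaled input: -1 to 1 covers 0.25 m each way for a shift and 30 degrees each way for a turn. Its arguments: {"type":"object","properties":{"steps":{"type":"array","items":{"type":"object","properties":{"dx":{"type":"number","minimum":-1,"maximum":1},"dy":{"type":"number","minimum":-1,"maximum":1},"dz":{"type":"number","minimum":-1,"maximum":1},"ax":{"type":"number","minimum":-1,"maximum":1},"ay":{"type":"number","minimum":-1,"maximum":1},"az":{"type":"number","minimum":-1,"maximum":1},"grip":{"type":"number"}}}},"squeeze":{"type":"number"}},"required":["steps"]}

```bash
mkdir -p pics; cat > h.py <<'E'
from cell import *
import numpy as np, cv2
def ray(cam,px,z):
    m=camera_model(cam);T=np.array(m["world_from_camera"])
    d=T[:3,:3]@np.array([(px[0]-m["cx"])/m["fx"],(px[1]-m["cy"])/m["fy"],1.])
    o=T[:3,3];return o+d*(z-o[2])/d[2]
def proj(cam,p):
    m=camera_model(cam);T=np.array(m["world_from_camera"])
    c=T[:3,:3].T@(np.array(p)-T[:3,3]);return [m["fx"]*c[0]/c[2]+m["cx"],m["fy"]*c[1]/c[2]+m["cy"]]
E
python3 - <<'E'
from h import *
for c in["top","scene"]: cv2.imwrite(f"pics/{c}0.png",grab_frame(c))
for c in["top","scene"]:
  print(c,np.round(np.array(camera_model(c)["world_from_camera"]),3).tolist(),camera_model(c)["fx"])
for n,z in[("station",0),("block_seat",.045),("button_axis",.045),("button_top",.0785),("cover",0),("cover_rib",.049)]:
  for c in["top","scene"]:
    for r in mark_of(c,n)[:3]: print(n,c,round(r["score"],2),np.round(r["location"],1),np.round(ray(c,r["location"],z),4))
print(get_obs())
E
```

```text
top [[0.016, -0.988, 0.151, 0.455], [-1.0, -0.018, -0.012, 0.181], [0.015, -0.151, -0.988, 1.066], [0.0, 0.0, 0.0, 1.0]] 402.7969974641635
scene [[-0.739, -0.496, 0.455, -0.037], [-0.673, 0.562, -0.481, 0.839], [-0.017, -0.661, -0.75, 1.122], [0.0, 0.0, 0.0, 1.0]] 497.63742370574965
station top 0.64 [408.1 238.4] [ 0.5176 -0.0605  0.    ]
station scene 0.82 [394.7 179.6] [ 0.5231 -0.0652  0.    ]
station scene 0.41 [406.  157.4] [ 0.5548 -0.167   0.    ]
block_seat top 0.96 [392.8 235.7] [ 0.5212 -0.0115  0.045 ]
block_seat top 0.36 [434.5 168.6] [ 0.6975 -0.1223  0.045 ]
block_seat scene 0.71 [383.5 177.7] [ 0.5301 -0.0132  0.045 ]
block_seat scene 0.43 [406.4 151.2] [ 0.5464 -0.1497  0.045 ]
button_axis top 0.93 [435.8 234. ] [ 0.5273 -0.1211  0.045 ]
button_axis scene 0.85 [407.6 156.5] [ 0.5297 -0.133   0.045 ]
button_top top 0.46 [438.4 236. ] [ 0.5201 -0.1174  0.0785]
button_top scene 0.57 [406.  149.2] [ 0.5344 -0.1252  0.0785]
button_top scene 0.38 [261.3 212.1] [0.6822 0.3338 0.0785]
cover top 0.78 [306.2 219.6] [0.5629 0.2101 0.    ]
cover top 0.73 [297.4 260.7] [0.4547 0.2
[... 384 characters left out ...]
  0.21  0.049]
{'clock': 0.7, 'qpos': array([-1.44898624e+00,  2.75869200e-01,  1.50492297e+00,  3.53818745e-05,
        1.36071237e+00, -1.20983170e-01]), 'dq': array([ 0.00044005, -0.00112121,  0.0001001 , -0.00053422,  0.00059788,
       -0.00121015]), 'tau': array([-2.56125946e-03, -4.04327416e+01, -2.37452531e+01,  7.00880913e-02,
        2.48118601e-02,  1.32969117e-05]), 'tool_pos': array([ 0.13825972, -0.55815176,  0.16930142]), 'ee_rot': array([4.40476053e-05, 9.92640920e-01, 1.21095011e-01, 1.73203496e-05]), 'force': array([-0.02600682, -0.62906652,  0.21302053]), 'ft_torque': array([-0.06112384,  0.0294084 , -0.01002075]), 'finger_force': 0.0, 'gripper_width': 0.09411986367552146}
```

View pics/top0.png

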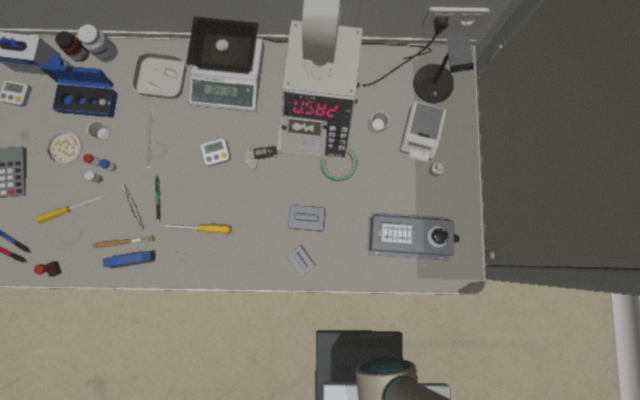

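View pics/scene0.png

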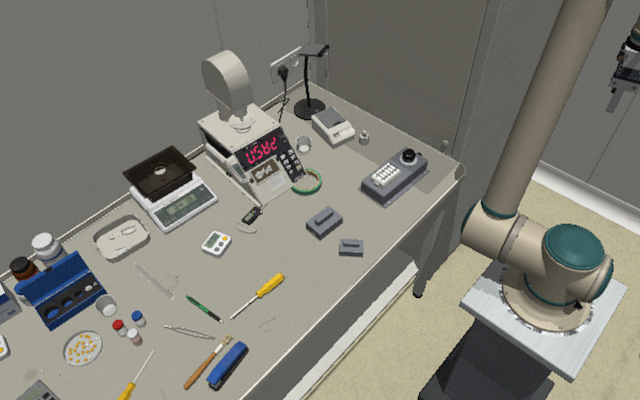

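Candidates for the cover: the large grey cap at top px (307,217), and a smaller grey cap at (301,260). The larger one, (307,217), is meant. The station is at (412,236), with the white block at (397,233) and the black button at (438,237). The only other button-like things are the lamp foot at (433,83) and the small weight at (437,169). Next is a close crop check.

```bash
python3 - <<'E'
from h import *
a=cv2.imread("pics/top0.png")[190:285,275:470];cv2.imwrite("pics/crop.png",cv2.resize(a,None,fx=4,fy=4,interpolation=cv2.INTER_CUBIC))
E
```

```text
(no output)
```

View pics/crop.png

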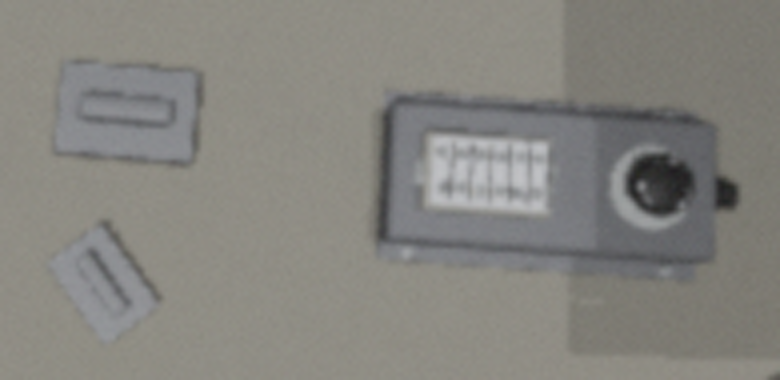

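play_rows([
  {"dy": 1, "dz": 0.3, "az": 1, "grip": -1},
  {"dy": 1, "dz": 0.3, "az": 1, "grip": -1},
  {"dy": 1, "dz": 0.3, "az": 1, "grip": -1},
  {"dy": 1, "dz": 0.3, "az": 1, "grip": -1},
  {"dy": 1, "dz": 0.3, "az": 1, "grip": -1},
  {"dy": 1, "dz": 0.3, "az": 1, "grip": -1},
  {"dy": 1, "dz": 0.3, "az": 1, "grip": -1},
  {"dy": 1, "dz": 0.3, "az": 1, "grip": -1},
  {"dy": 1, "dz": 0.3, "az": 1, "grip": -1},
  {"dy": 1, "dz": 0.3, "az": 1, "grip": -1},
], squeeze=20)

```text
schema error: expected keys dx, dy, dz, ax, ay, az, grip
```

The crop shows the large cap at crop (130,110), which is top px (307,217), with its long side along image x. The small cap is at crop (105,285). The station's white block is at crop (487,172) and its black button at (660,183). The choice of cover is confirmed.

play_rows([
  {"dx": 0, "dy": 1, "dz": 0.3, "ax": 0, "ay": 0, "az": 1, "grip": -1},
  {"dx": 0, "dy": 1, "dz": 0.3, "ax": 0, "ay": 0, "az": 1, "grip": -1},
  {"dx": 0, "dy": 1, "dz": 0.3, "ax": 0, "ay": 0, "az": 1, "grip": -1},
  {"dx": 0, "dy": 1, "dz": 0.3, "ax": 0, "ay": 0, "az": 1, "grip": -1},
  {"dx": 0, "dy": 1, "dz": 0.3, "ax": 0, "ay": 0, "az": 1, "grip": -1},
  {"dx": 0, "dy": 1, "dz": 0.3, "ax": 0, "ay": 0, "az": 1, "grip": -1},
  {"dx": 0, "dy": 1, "dz": 0.3, "ax": 0, "ay": 0, "az": 1, "grip": -1},
  {"dx": 0, "dy": 1, "dz": 0.3, "ax": 0, "ay": 0, "az": 1, "grip": -1},
  {"dx": 0, "dy": 1, "dz": 0.3, "ax": 0, "ay": 0, "az": 1, "grip": -1},
  {"dx": 0, "dy": 1, "dz": 0.3, "ax": 0, "ay": 0, "az": 1, "grip": -1},
], squeeze=20)

```text
clock: 1.53
tool_pos: [0.1383, -0.3097, 0.244]
ee_rot: [0.0, 0.928, 0.374, -0.0]
force: [-0.2, -0.3, 0.2]
gripper_width: 0.031
finger_force: 0.0
```

```bash
python3 - <<'E'
from h import *
o=get_obs();print(o["clock"],o["qpos"],o["tool_pos"],o["ee_rot"],np.round(camera_model("wrist")["world_from_camera"],3))
E
```

```text
1.5333 [-1.35663314e+00 -1.33855549e-01  1.77611590e+00 -2.47238061e-04
  1.49859077e+00 -5.51887710e-01] [ 0.13826981 -0.30967964  0.24401856] [ 3.44775327e-04  9.27534800e-01  3.73736596e-01 -1.83858559e-04] [[ 0.693 -0.692 -0.202  0.197]
 [-0.721 -0.666 -0.194 -0.251]
 [-0.001  0.28  -0.96   0.459]
 [ 0.     0.     0.     1.   ]]
```

play_rows([
  {"dx": 0.6, "dy": 0.8, "dz": 0.1, "ax": 0, "ay": 0, "az": 1, "grip": -1},
  {"dx": 0.6, "dy": 0.8, "dz": 0.1, "ax": 0, "ay": 0, "az": 1, "grip": -1},
  {"dx": 0.6, "dy": 0.8, "dz": 0.1, "ax": 0, "ay": 0, "az": 1, "grip": -1},
  {"dx": 0.6, "dy": 0.8, "dz": 0.1, "ax": 0, "ay": 0, "az": 1, "grip": -1},
  {"dx": 0.6, "dy": 0.8, "dz": 0.1, "ax": 0, "ay": 0, "az": 1, "grip": -1},
  {"dx": 1, "dy": 0.8, "dz": 0.1, "ax": 0, "ay": 0, "az": 1, "grip": -1},
  {"dx": 1, "dy": 0.8, "dz": 0.1, "ax": 0, "ay": 0, "az": 1, "grip": -1},
  {"dx": 1, "dy": 0.8, "dz": 0.1, "ax": 0, "ay": 0, "az": 1, "grip": -1},
  {"dx": 1, "dy": 0.8, "dz": 0.1, "ax": 0, "ay": 0, "az": 1, "grip": -1},
  {"dx": 1, "dy": 0.8, "dz": 0.1, "ax": 0, "ay": 0, "az": 1, "grip": -1},
])

```text
clock: 2.37
tool_pos: [0.391, -0.1083, 0.2675]
ee_rot: [-0.002, 0.798, 0.602, -0.001]
force: [-0.1, -0.5, 0.4]
gripper_width: 0.0004
finger_force: 0.0
```

play_rows([
  {"dx": 0.5, "dy": 0, "dz": 0, "ax": 0, "ay": 0, "az": 0.53, "grip": -1},
  {"dx": 0.5, "dy": 0, "dz": 0, "ax": 0, "ay": 0, "az": 0.53, "grip": -1},
  {"dx": 0.5, "dy": 0, "dz": 0, "ax": 0, "ay": 0, "az": 0.53, "grip": -1},
  {"dx": 0.5, "dy": 0, "dz": 0, "ax": 0, "ay": 0, "az": 0.53, "grip": -1},
  {"dx": 0.5, "dy": 0, "dz": 0, "ax": 0, "ay": 0, "az": 0.53, "grip": -1},
  {"dx": 0.5, "dy": 0, "dz": 0, "ax": 0, "ay": 0, "az": 0.53, "grip": -1},
  {"dx": 0.5, "dy": 0, "dz": 0, "ax": 0, "ay": 0, "az": 0.53, "grip": -1},
  {"dx": 0.5, "dy": 0, "dz": 0, "ax": 0, "ay": 0, "az": 0.53, "grip": -1},
  {"dx": 0.5, "dy": 0, "dz": 0, "ax": 0, "ay": 0, "az": 0.53, "grip": -1},
  {"dx": 0.5, "dy": 0, "dz": 0, "ax": 0, "ay": 0, "az": 0.53, "grip": -1},
])

```text
clock: 3.2
tool_pos: [0.5124, -0.1083, 0.27]
ee_rot: [0.001, 0.709, 0.706, 0.0]
force: [1.0, -0.8, 0.4]
gripper_width: 0.0006
finger_force: 0.0
```

```bash
python3 - <<'E'
from h import *
o=get_obs();print(o["clock"],o["qpos"],o["tool_pos"],o["ee_rot"],o["force"])
cv2.imwrite("pics/w1.png",grab_frame("wrist"))
for n,z in[("station",0),("block_seat",.045),("button_axis",.045),("button_top",.0785)]:
    for r in mark_of("wrist",n)[:2]: print(n,round(r["score"],2),np.round(r["location"],1),np.round(ray("wrist",r["location"],z),4))
E
```

```text
3.2 [-3.41206474e-01  1.55947761e-01  1.41935738e+00 -6.30224304e-05
  1.56507384e+00 -3.37211085e-01] [ 0.51242995 -0.10834424  0.27002572] [5.61024391e-04 7.08517708e-01 7.05692772e-01 2.33443233e-04] [ 0.96306631 -0.78116828  0.39811584]
station 0.83 [328.8 130.2] [ 0.5241 -0.0582  0.    ]
block_seat 0.8 [330.2  96.8] [ 0.5247 -0.014   0.045 ]
button_axis 0.63 [327.7 182.8] [ 0.5219 -0.1245  0.045 ]
button_axis 0.55 [445.2 179.4] [ 0.68   -0.1204  0.045 ]
```

View pics/w1.png

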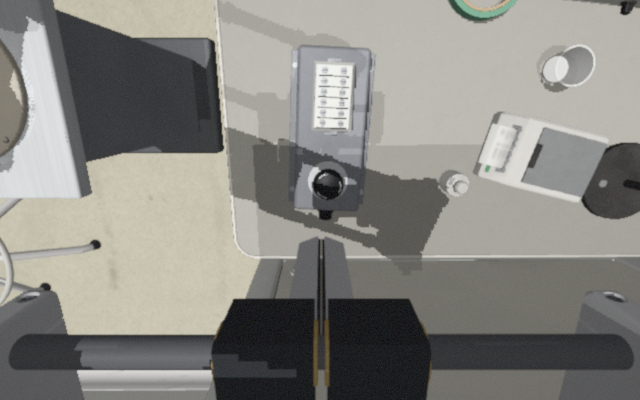

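The wrist view shows the station upright in the image. The button is at about (327,183), the block at about (334,96), and the station leans a few degrees. I'll refine this geometrically.

```bash
cat >> h.py <<'E'
def rect(cam,mask,z):
    m=max(cv2.findContours(mask.astype(np.uint8),0,1)[0],key=cv2.contourArea)[:,0]
    w=np.array([ray(cam,p,z)[:2] for p in m]);r=cv2.minAreaRect((w*1000).astype(np.float32))
    return r
E
python3 - <<'E'
from h import *
for c,win in[("wrist",(50,145,300,365)),("top",(220,250,378,415))]:
  a=grab_frame(c);g=a.min(2);m=np.zeros(g.shape,np.uint8);y0,y1,x0,x1=win
  m[y0:y1,x0:x1]=g[y0:y1,x0:x1]>165; m=cv2.morphologyEx(m,3,np.ones((7,7)) if c=="wrist" else np.ones((5,5)))
  print(c,"block",rect(c,m,.067))
  for n,z in[("station",.045),("button_top",.067)]:
    for s in silhouettes(c,n)[:1]: print(n,round(s["score"],2),s["bbox"],rect(c,s["region"],z))
w=cv2.imread("pics/w1.png")[30:230,270:400];g=cv2.cvtColor(w,6)
cv2.imwrite("pics/w1c.png",cv2.resize(w,None,fx=3,fy=3,interpolation=2))
E
```

```text
wrist block ((533.1456298828125, -15.221572875976562), (86.81202697753906, 62.30509567260742), 87.54227447509766)
station 0.67 [289.3, 45.7, 376.6, 221.0] ((522.1183471679688, -65.62110137939453), (221.4071502685547, 104.3802490234375), 86.96605682373047)
button_top 0.58 [310.9, 170.6, 342.3, 199.3] ((520.6808471679688, -120.56165313720703), (38.06226348876953, 38.56321334838867), 89.8182144165039)
top block ((526.7119140625, -16.551990509033203), (68.39546966552734, 41.73855209350586), 87.58802795410156)
station 0.83 [370.8, 214.9, 461.4, 262.2] ((520.0476684570312, -65.92257690429688), (228.1946258544922, 110.82648468017578), 87.00106048583984)
button_top 0.5 [427.9, 230.5, 451.0, 247.4] ((520.9556884765625, -123.68978881835938), (34.719783782958984, 37.89093780517578), 0.9327062964439392)
```

View pics/w1c.png

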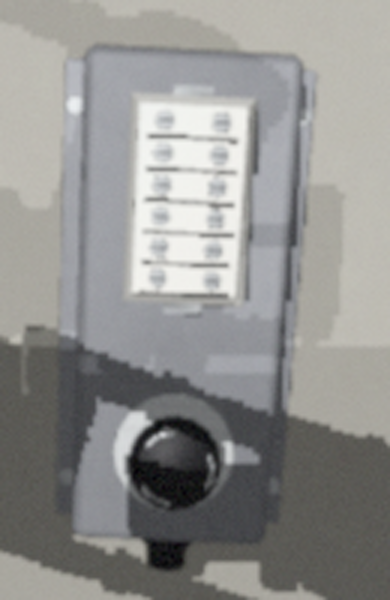

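```bash
python3 - <<'E'
from h import *
from scipy.optimize import least_squares
P=[(-21,81,67),(21,81,67),(21,9,67),(-21,9,67),(-45,105,45),(45,105,45),(45,-105,45),(-45,-105,45),(0,-62,71)]
I=[(138,98),(250,100),(240,300),(130,297),(88,45),(300,50),(265,542),(75,535),(174,461)]
P=np.array(P)/1000;I=np.array(I)/3+[270,30]
def f(v,full=0):
  c,s=np.cos(v[2]),np.sin(v[2]);W=[(v[0]+c*x-s*y,v[1]+s*x+c*y,z) for x,y,z in P]
  return (np.array([proj("wrist",w) for w in W])-I).ravel()
r=least_squares(f,[.52,-.06,-.05],loss="soft_l1");print(r.x,np.round(r.fun.reshape(-1,2),1).tolist())
x,y,t=r.x
for n,d in[("block",.045),("button",-.062)]: print(n,x-np.sin(t)*d,y+np.cos(t)*d)
E
```

```text
[ 0.52541372 -0.05885962 -0.04618169] [[0.5, 0.4], [-0.8, 1.4], [-1.5, -2.0], [0.8, -2.5], [-1.8, -2.1], [2.1, -0.3], [0.8, 1.3], [-1.0, 1.0], [0.5, 0.9]]
block 0.5274911554686704 -0.013907598878782498
button 0.5225514711495743 -0.12079351712261702
```

play_rows([
  {"dx": 0.04, "dy": -0.05, "dz": -0.1, "ax": 0, "ay": 0, "az": -0.08, "grip": -1},
  {"dx": 0.04, "dy": -0.05, "dz": -0.25, "ax": 0, "ay": 0, "az": -0.08, "grip": -1},
  {"dx": 0.04, "dy": -0.05, "dz": -0.4, "ax": 0, "ay": 0, "az": -0.08, "grip": -1},
  {"dx": 0.04, "dy": -0.05, "dz": -0.54, "ax": 0, "ay": 0, "az": -0.08, "grip": -1},
  {"dx": 0.04, "dy": -0.05, "dz": -0.64, "ax": 0, "ay": 0, "az": -0.08, "grip": -1},
  {"dx": 0.04, "dy": -0.05, "dz": -0.7, "ax": 0, "ay": 0, "az": -0.08, "grip": -1},
  {"dx": 0.04, "dy": -0.05, "dz": -0.74, "ax": 0, "ay": 0, "az": -0.08, "grip": -1},
  {"dx": 0.04, "dy": -0.05, "dz": -0.74, "ax": 0, "ay": 0, "az": -0.08, "grip": -1},
  {"dx": 0.04, "dy": -0.05, "dz": -0.74, "ax": 0, "ay": 0, "az": -0.08, "grip": -1},
  {"dx": 0.04, "dy": -0.05, "dz": -0.74, "ax": 0, "ay": 0, "az": -0.08, "grip": -1},
])

```text
clock: 4.58
tool_pos: [0.5245, -0.1211, 0.0856]
ee_rot: [0.001, 0.723, 0.691, 0.001]
force: [0.5, 0.1, 0.0]
gripper_width: 0.0005
finger_force: 0.0
```

```bash
python3 - <<'E'
from h import *
o=get_obs();print(o["clock"],o["tool_pos"],o["ee_rot"],o["force"])
for n,z in[("button_top",.0785)]:
  for c in["wrist","top","scene"]:
    grab_frame(c)
    for r in mark_of(c,n)[:2]: print(c,round(r["score"],2),np.round(r["location"],1),np.round(ray(c,r["location"],z),4))
cv2.imwrite("pics/w2.png",grab_frame("wrist"))
E
```

```text
4.5833 [ 0.52446973 -0.12110829  0.08558833] [1.22555365e-03 7.22890063e-01 6.90961718e-01 5.99852736e-04] [0.54259747 0.0517513  0.03884354]
wrist 0.95 [316.8 229.7] [ 0.5211 -0.1223  0.0785]
top 0.73 [393.2 236.3] [ 0.5175 -0.0061  0.0785]
top 0.58 [438.  232.7] [ 0.5282 -0.1167  0.0785]
scene 0.69 [405.6 149.5] [ 0.5345 -0.1234  0.0785]
scene 0.34 [257.  300.7] [0.4908 0.525  0.0785]
```

View pics/w2.png

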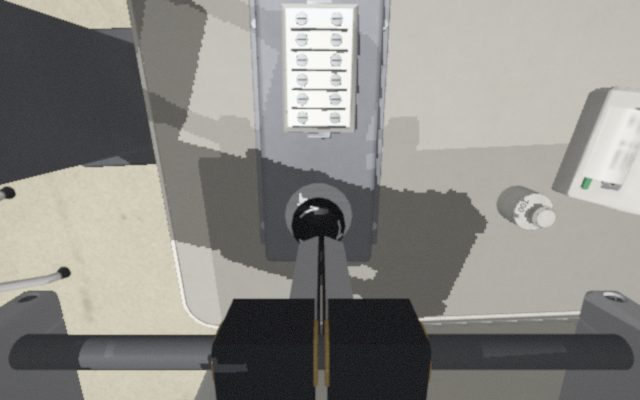

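The button head is at (318,218) and the shut tips are above it at (321,238). The block is aligned with the image at (320,68), so the yaw is right. Next I press.

play_rows([
  {"dx": -0.007, "dy": 0, "dz": -0.02, "ax": 0, "ay": 0, "az": 0, "grip": -1},
  {"dx": -0.007, "dy": 0, "dz": -0.03, "ax": 0, "ay": 0, "az": 0, "grip": -1},
  {"dx": -0.007, "dy": 0, "dz": -0.04, "ax": 0, "ay": 0, "az": 0, "grip": -1},
  {"dx": -0.007, "dy": 0, "dz": -0.05, "ax": 0, "ay": 0, "az": 0, "grip": -1},
  {"dx": -0.007, "dy": 0, "dz": -0.058, "ax": 0, "ay": 0, "az": 0, "grip": -1},
  {"dx": -0.007, "dy": 0, "dz": -0.064, "ax": 0, "ay": 0, "az": 0, "grip": -1},
  {"dx": -0.007, "dy": 0, "dz": -0.064, "ax": 0, "ay": 0, "az": 0, "grip": -1},
  {"dx": -0.007, "dy": 0, "dz": -0.064, "ax": 0, "ay": 0, "az": 0, "grip": -1},
  {"dx": -0.007, "dy": 0, "dz": -0.064, "ax": 0, "ay": 0, "az": 0, "grip": -1},
  {"dx": -0.007, "dy": 0, "dz": -0.064, "ax": 0, "ay": 0, "az": 0, "grip": -1},
])

```text
clock: 5.77
tool_pos: [0.5216, -0.1207, 0.0684]
ee_rot: [0.0, 0.723, 0.691, 0.0]
force: [0.1, 0.5, -0.1]
gripper_width: 0.0006
finger_force: 0.0
```

```bash
python3 - <<'E'
from h import *
o=get_obs();print(o["clock"],o["tool_pos"],o["force"],o["ft_torque"])
a=grab_frame("wrist")[150:300,200:440];b=grab_frame("scene")[115:205,350:460]
a=cv2.resize(a,(640,400),interpolation=2)[:,:400];b=cv2.resize(b,(400,327),interpolation=2);
o=np.zeros((400,800,3),np.uint8);o[:,:400]=a;o[:327,400:]=b
cv2.imwrite("pics/w3.png",o)
print(camera_model("wrist")["world_from_camera"][:3,3])
E
```

```text
5.7667 [ 0.52163215 -0.12072627  0.06842151] [ 0.08204359  0.50296733 -0.08004808] [ 0.03741603 -0.06929123  0.03307892]
[ 0.52505025 -0.0376819   0.28390041]
```

View pics/w3.png

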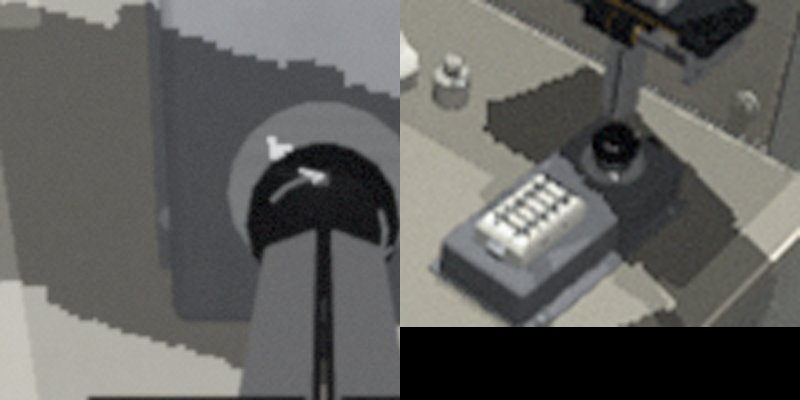

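```bash
python3 - <<'E'
from h import *
for z in(.06,.0685,.0785):
  p=proj("scene",(.5216,-.1207,z));print(z,"scenecrop",[(p[0]-350)*3.636+400,(p[1]-115)*3.633])
  for dx in(-.02,0,.02):
    p=proj("wrist",(.5216+dx,-.1207,z));print("  wristcrop",[(p[0]-200)*2.667,(p[1]-150)*2.667])
print([(np.array(proj("wrist",(.5216,-.1207+d,.0665)))-[200,150])*2.667 for d in(-.02,0,.02)])
E
```

```text
0.06 scenecrop [np.float64(610.5091053689833), np.float64(150.1509167677995)]
  wristcrop [np.float64(249.12820295037318), np.float64(209.2937464899081)]
  wristcrop [np.float64(323.7167403847632), np.float64(206.119199195602)]
  wristcrop [np.float64(398.4661682489082), np.float64(202.93780427703598)]
0.0685 scenecrop [np.float64(611.6053764764736), np.float64(142.82006449506463)]
  wristcrop [np.float64(246.52525881163436), np.float64(220.86802140739886)]
  wristcrop [np.float64(323.7578086974749), np.float64(217.59373140267454)]
  wristcrop [np.float64(401.1628707488305), np.float64(214.31212770883758)]
0.0785 scenecrop [np.float64(612.9070490250208), np.float64(134.11567641470967)]
  wristcrop [np.float64(243.21643443335165), np.float64(235.5810697736589)]
  wristcrop [np.float64(323.8100186621693), np.float64(232.18125355439327)]
  wristcrop [np.float64(404.5914747837144), np.float64(228.77351201558582)]
[array([327.11158182, 285.00419534]), array([323.74788551, 214.82118114]), array([320.21863937, 141.18399482])]
```

play_rows([
  {"dx": 0, "dy": 0, "dz": -0.004, "ax": 0, "ay": 0, "az": 0, "grip": -1},
  {"dx": 0, "dy": 0, "dz": -0.008, "ax": 0, "ay": 0, "az": 0, "grip": -1},
  {"dx": 0, "dy": 0, "dz": -0.012, "ax": 0, "ay": 0, "az": 0, "grip": -1},
  {"dx": 0, "dy": 0, "dz": -0.016, "ax": 0, "ay": 0, "az": 0, "grip": -1},
  {"dx": 0, "dy": 0, "dz": -0.02, "ax": 0, "ay": 0, "az": 0, "grip": -1},
  {"dx": 0, "dy": 0, "dz": -0.02, "ax": 0, "ay": 0, "az": 0, "grip": -1},
  {"dx": 0, "dy": 0, "dz": -0.02, "ax": 0, "ay": 0, "az": 0, "grip": -1},
  {"dx": 0, "dy": 0, "dz": -0.02, "ax": 0, "ay": 0, "az": 0, "grip": -1},
  {"dx": 0, "dy": 0, "dz": -0.02, "ax": 0, "ay": 0, "az": 0, "grip": -1},
  {"dx": 0, "dy": 0, "dz": -0.02, "ax": 0, "ay": 0, "az": 0, "grip": -1},
])

```text
clock: 6.7
tool_pos: [0.5216, -0.1207, 0.0634]
ee_rot: [0.0, 0.723, 0.691, 0.0]
force: [-0.1, -0.4, -0.7]
gripper_width: 0.0008
finger_force: 0.0
```

```bash
python3 - <<'E'
from h import *
o=get_obs();print(o["clock"],o["tool_pos"],o["force"],o["ft_torque"],o["tau"],o["qpos"])
g=cv2.cvtColor(cv2.imread("pics/w1.png"),6);print(g[222:262:2,296:350:3])
E
```

```text
6.7 [ 0.52155279 -0.12068663  0.0633688 ] [-0.12500032 -0.42271433 -0.74943255] [-0.03255395 -0.0165796  -0.00712845] [-1.81550440e-03 -3.85550201e+01 -2.05084383e+01  5.82475110e-02
  3.77261499e-02  3.06050686e-05] [-3.57448131e-01  2.99069766e-01  1.75350636e+00  6.62420136e-05
  1.08877319e+00 -3.12301584e-01]
[[140  99  95  87  91  88  89  88  87  88  92  93  89 137 165 167 165 167]
 [167 164 162  91  90  89  90  91  91  90  91  88  88  98 128 140 168 165]
 [166 166 165 101  92  90  94  92  91  92  89  87  90  89  90  93 134 165]
 [164 167 166 165 151 143 142 118  91  92  90  90  88  87  89  91  93  98]
 [165 167 167 166 168 166 167 166 134  94  90  91  92  85  85  90  88  90]
 [166 167 166 167 166 167 167 166 166 163 142  99  96  90  89  88  90  91]
 [167 166 167 168 167 168 165 168 168 168 167 166 153 100  92  92  88  90]
 [168 167 168 167 166 167 155 143 166 166 143 165 165 164 153 141  89  87]
 [166 166 168 166 163 134 102 103 147 144  99 110 152 166 168 166 145 103]
 [166 168 164 143 111 101  98  97  86  49 100  99 103 124 155 168 167 164]
 [168 156 113 101 100 103  99  95  82  43  99  96  99  99 103 134 167 167]
 [170 122  99 101 100  99 101  91  79  36 100  98  98  98 103  97 157 166]
 [166 110  99  99 101  97 102  86  81  40  97 100  97  99 100 101 153 167]
 [167 103 101 100 100  97 100  87  86  39  96  99 100 103 101  98 142 168]
 [167 101  96  99  98 100  99  88  84  37 100  98 102  98  99  98 126 169]
 [161 100  98  98 102 100  98  90  82  35  99  99 100  98 100  99 110 167]
 [155  99  99 100  97  97 100  86  86  29  98  98  97  98 102  98 105 167]
 [166 100  99  99  96  98 100  84 107  37  99 101  99  97 100 101 102 196]
 [143  98  98 100  99  99  98  75  84  35  98  99 100 100 101  98 103 154]
 [104 101  97  97 100  98  97  80  53  32  99 100 101 104  97 101  95 116]]
```

```bash
python3 - <<'E'
from h import *
s=grab_frame("scene");t=grab_frame("top")
def crop(a,c,w,h,p,cam):
  x,y=c;b=cv2.resize(a[y-h:y+h,x-w:x+w],(400,400),interpolation=2);k=200/w
  for q in p:
    u=proj(cam,q);cv2.circle(b,(int((u[0]-x+w)*k),int((u[1]-y+h)*k)),2,(0,0,255),-1)
  return b
P=[(.5216,-.1207,z) for z in(.0634,.1)]+[(.5225+.02*np.cos(a),-.1208+.02*np.sin(a),.061) for a in np.arange(8)*.785]
cv2.imwrite("pics/v4.png",np.hstack([crop(s,(405,150),40,40,P,"scene"),crop(t,(430,235),45,45,P,"top")]))
E
```

```text
(no output)
```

View pics/v4.png

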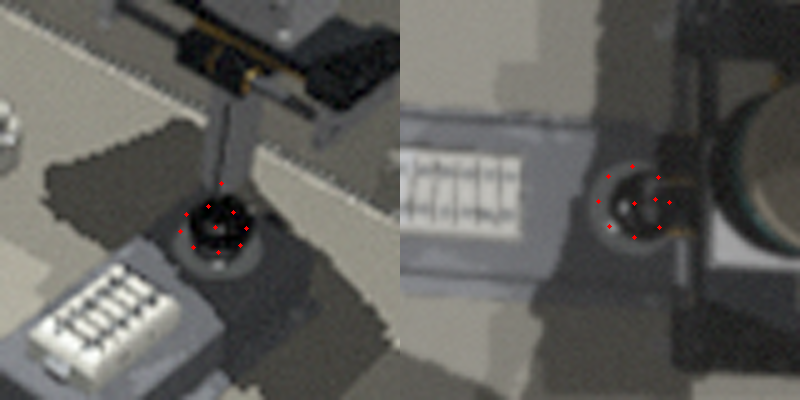

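The picture shows the finger ends at about (220,190) in the scene half and (655,205) in the top half. They sit clearly above the head, which is at (217,225). So the real tips look about 25 mm higher than the reported TCP, which fits the missing contact force. I'll go down in small steps until contact.

play_rows([
  {"dx": 0.004, "dy": 0, "dz": -0.008, "ax": 0, "ay": 0, "az": 0, "grip": -1},
  {"dx": 0.004, "dy": 0, "dz": -0.016, "ax": 0, "ay": 0, "az": 0, "grip": -1},
  {"dx": 0.004, "dy": 0, "dz": -0.02, "ax": 0, "ay": 0, "az": 0, "grip": -1},
  {"dx": 0.004, "dy": 0, "dz": -0.024, "ax": 0, "ay": 0, "az": 0, "grip": -1},
  {"dx": 0.004, "dy": 0, "dz": -0.028, "ax": 0, "ay": 0, "az": 0, "grip": -1},
  {"dx": 0.004, "dy": 0, "dz": -0.032, "ax": 0, "ay": 0, "az": 0, "grip": -1},
  {"dx": 0.004, "dy": 0, "dz": -0.036, "ax": 0, "ay": 0, "az": 0, "grip": -1},
  {"dx": 0.004, "dy": 0, "dz": -0.036, "ax": 0, "ay": 0, "az": 0, "grip": -1},
  {"dx": 0.004, "dy": 0, "dz": -0.036, "ax": 0, "ay": 0, "az": 0, "grip": -1},
  {"dx": 0.004, "dy": 0, "dz": -0.036, "ax": 0, "ay": 0, "az": 0, "grip": -1},
])

```text
clock: 7.63
tool_pos: [0.5225, -0.1207, 0.0543]
ee_rot: [0.0, 0.723, 0.691, 0.0]
force: [0.1, -0.8, -0.1]
gripper_width: 0.0006
finger_force: 0.0
```

play_rows([
  {"dx": 0, "dy": 0, "dz": -0.004, "ax": 0, "ay": 0, "az": 0, "grip": -1},
  {"dx": 0, "dy": 0, "dz": -0.008, "ax": 0, "ay": 0, "az": 0, "grip": -1},
  {"dx": 0, "dy": 0, "dz": -0.012, "ax": 0, "ay": 0, "az": 0, "grip": -1},
  {"dx": 0, "dy": 0, "dz": -0.016, "ax": 0, "ay": 0, "az": 0, "grip": -1},
  {"dx": 0, "dy": 0, "dz": -0.02, "ax": 0, "ay": 0, "az": 0, "grip": -1},
  {"dx": 0, "dy": 0, "dz": -0.024, "ax": 0, "ay": 0, "az": 0, "grip": -1},
  {"dx": 0, "dy": 0, "dz": -0.024, "ax": 0, "ay": 0, "az": 0, "grip": -1},
  {"dx": 0, "dy": 0, "dz": -0.024, "ax": 0, "ay": 0, "az": 0, "grip": -1},
  {"dx": 0, "dy": 0, "dz": -0.024, "ax": 0, "ay": 0, "az": 0, "grip": -1},
  {"dx": 0, "dy": 0, "dz": -0.024, "ax": 0, "ay": 0, "az": 0, "grip": -1},
])

```text
clock: 8.47
tool_pos: [0.5226, -0.1207, 0.0484]
ee_rot: [0.0, 0.723, 0.691, 0.0]
force: [-0.7, -0.6, 1.0]
gripper_width: 0.0007
finger_force: 0.0
```

play_rows([
  {"dx": 0, "dy": 0, "dz": -0.004, "ax": 0, "ay": 0, "az": 0, "grip": -1},
  {"dx": 0, "dy": 0, "dz": -0.008, "ax": 0, "ay": 0, "az": 0, "grip": -1},
  {"dx": 0, "dy": 0, "dz": -0.012, "ax": 0, "ay": 0, "az": 0, "grip": -1},
  {"dx": 0, "dy": 0, "dz": -0.016, "ax": 0, "ay": 0, "az": 0, "grip": -1},
  {"dx": 0, "dy": 0, "dz": -0.016, "ax": 0, "ay": 0, "az": 0, "grip": -1},
  {"dx": 0, "dy": 0, "dz": -0.016, "ax": 0, "ay": 0, "az": 0, "grip": -1},
  {"dx": 0, "dy": 0, "dz": -0.016, "ax": 0, "ay": 0, "az": 0, "grip": -1},
  {"dx": 0, "dy": 0, "dz": -0.016, "ax": 0, "ay": 0, "az": 0, "grip": -1},
  {"dx": 0, "dy": 0, "dz": -0.016, "ax": 0, "ay": 0, "az": 0, "grip": -1},
  {"dx": 0, "dy": 0, "dz": -0.016, "ax": 0, "ay": 0, "az": 0, "grip": -1},
])

```text
clock: 9.3
tool_pos: [0.5226, -0.1207, 0.0444]
ee_rot: [0.0, 0.723, 0.691, 0.0]
force: [-0.1, -0.0, -0.3]
gripper_width: 0.0003
finger_force: 0.0
```

```bash
python3 - <<'E'
from h import *
o=get_obs();print(o["clock"],o["tool_pos"],o["force"],o["ft_torque"])
for i in range(4): grab_frame("wrist");print(get_obs()["force"])
g=grab_frame("wrist");cv2.imwrite("pics/w5.png",g)
g=cv2.cvtColor(g,6);print(g[195:245:3,280:364:4])
E
```

```text
9.3 [ 0.52255699 -0.12066087  0.04435303] [-0.11974504 -0.02567951 -0.34474404] [-0.10637803 -0.06456378 -0.03661278]
[ 0.58826039 -0.34646727 -0.47671962]
[ 0.12745301 -0.29448113  1.01600507]
[ 0.07393142  0.22507368 -0.99415857]
[-0.46565695  0.1180277   0.48901663]
[[ 84  79  87  83  80  79  82  82  80  80  86  84  80  80  81  82  82  82
   85  91  90]
 [ 81  87  84  85  82  82  81 100 125 122 127 123 120  89  83  84  85  81
   83  82  85]
 [ 84  80  84  81  81 101 123 125 125 127 127 126 125 125 122  90  80  81
   78  80  83]
 [ 79  81  81  80 102 124 123 121 120 125 122 120 123 125 121 122  84  80
   80  79  80]
 [ 82  76  80 101 124 124 123 123 124 125 124 125 125 122 124 124 123  85
   79  81  82]
 [ 82  83  89 124 124 123 137 126 125 125 123 123 122 125 125 124 125 123
   82  82  84]
 [ 81  78 120 121 124 124 221 124 122  98  97 102 126 126 125 124 123 125
  100  80  78]
 [ 82  86 124 122 127 125 219  91  32  22  21  16  43 108 128 126 125 126
  125  79  79]
 [ 78 111 122 121 121 121  50  14  12  23  24  21  23  27  92 122 118 122
  122  89  79]
 [ 80 123 123 125 120  45  27  20  28  35  25  23  21  23  16  82 124 121
  122 120  83]
 [ 84 125 125 126  59  23  33  21  47  23  28  26  24  27  28  21 114 123
  125 123  81]
 [ 85 126 126 121  14  27  24  28  98 115  58  32  25  24  20  20  29 124
  125 123  80]
 [ 92 123 124  49  26  29  47 112  91  88  36  28  29  24  19  19  21 110
  127 125  81]
 [102 125 125  28  24  42 106  37  30  34  35  28  25  24  20  24  19  40
  125 127  83]
 [ 91 128 121  26  23 115  33  29  61 104  29  87  88  35  20  20  26  21
  126 123  82]
 [ 81 124 104  19  27  35  56 107 107 109  31  90 110 112  87  33  25  27
  124 121  82]
 [ 82 127  84  24  21 101 111 110 109 108  23  89 110 109 112 109  76  23
  122 122  82]]
```

```bash
python3 - <<'E'
from h import *
g=cv2.imread("pics/w5.png")
m=camera_model("wrist");print({k:m[k] for k in("fx","fy","cx","cy")},np.round(m["world_from_camera"],4))
for z in(.047,.0): 
  p=[np.array(proj("wrist",(.5225+a,-.1208+b,z))) for a,b in((-.027,0),(.027,0),(0,.027),(0,-.027))];print("ring pred",z,np.round(p,1).tolist())
for z in(.061,.071): 
  p=[np.array(proj("wrist",(.5225+a,-.1208+b,z))) for a,b in((-.02,0),(.02,0),(0,.02))];print("head pred",z,np.round(p,1).tolist())
for cx,cy,zz in((.5275,-.0139,.067),):
  t=-.046;R=np.array([[np.cos(t),-np.sin(t)],[np.sin(t),np.cos(t)]])
  print("block pred",[np.round(proj("wrist",[*(R@[a,b]+[cx,cy]),zz]),1).tolist() for a,b in((-.021,-.036),(.021,-.036),(.021,.036),(-.021,.036))])
cv2.imwrite("pics/w5b.png",cv2.resize(g[0:300,200:440],(640,800))[:800] if 0 else cv2.resize(g[0:290,200:440],(480,580),interpolation=2))
E
```

```text
{'fx': 333.7682186470495, 'fy': 333.7682186470495, 'cx': 320.8731079893364, 'cy': 202.95398804444153} [[ 9.990e-01 -4.340e-02 -1.310e-02  5.260e-01]
 [-4.530e-02 -9.594e-01 -2.784e-01 -3.770e-02]
 [-5.000e-04  2.788e-01 -9.604e-01  2.598e-01]
 [ 0.000e+00  0.000e+00  0.000e+00  1.000e+00]]
ring pred 0.047 [[281.9, 234.8], [361.0, 231.5], [319.6, 194.9], [323.1, 269.0]]
ring pred 0.0 [[288.4, 213.5], [354.4, 210.7], [319.8, 179.8], [322.8, 242.7]]
head pred 0.061 [[290.3, 242.4], [352.6, 239.8], [320.0, 211.5]]
head pred 0.071 [[288.9, 248.8], [354.1, 246.1], [320.0, 216.5]]
block pred [[284.6, 128.5], [358.9, 128.6], [363.5, -17.3], [280.3, -17.3]]
```

View pics/w5b.png

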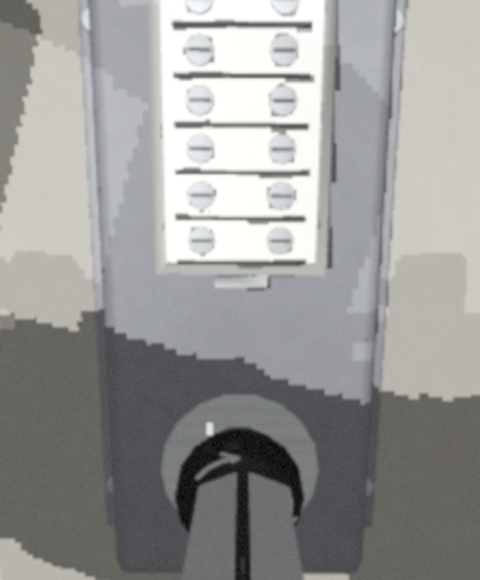

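The ring and block match the calibrated model, with the ring top at row 197 (predicted 195), so the arm pose is right. The fingers simply end about 30 mm short of the reported TCP, now just above the crown. I'll keep going down in small steps.

play_rows([
  {"dx": -0.004, "dy": -0.004, "dz": -0.004, "ax": 0, "ay": 0, "az": 0, "grip": -1},
  {"dx": -0.004, "dy": -0.004, "dz": -0.008, "ax": 0, "ay": 0, "az": 0, "grip": -1},
  {"dx": -0.004, "dy": -0.004, "dz": -0.012, "ax": 0, "ay": 0, "az": 0, "grip": -1},
  {"dx": -0.004, "dy": -0.004, "dz": -0.016, "ax": 0, "ay": 0, "az": 0, "grip": -1},
  {"dx": -0.004, "dy": -0.004, "dz": -0.016, "ax": 0, "ay": 0, "az": 0, "grip": -1},
  {"dx": -0.004, "dy": -0.004, "dz": -0.016, "ax": 0, "ay": 0, "az": 0, "grip": -1},
  {"dx": -0.004, "dy": -0.004, "dz": -0.016, "ax": 0, "ay": 0, "az": 0, "grip": -1},
  {"dx": -0.004, "dy": -0.004, "dz": -0.016, "ax": 0, "ay": 0, "az": 0, "grip": -1},
  {"dx": -0.004, "dy": -0.004, "dz": -0.016, "ax": 0, "ay": 0, "az": 0, "grip": -1},
  {"dx": -0.004, "dy": -0.004, "dz": -0.016, "ax": 0, "ay": 0, "az": 0, "grip": -1},
])

```text
clock: 10.38
tool_pos: [0.5214, -0.1218, 0.0404]
ee_rot: [0.0, 0.723, 0.691, -0.0]
force: [-1.4, -0.5, 4.1]
gripper_width: 0.0005
finger_force: 1.9
```

play_rows([
  {"dx": 0, "dy": 0, "dz": -0.004, "ax": 0, "ay": 0, "az": 0, "grip": -1},
  {"dx": 0, "dy": 0, "dz": -0.008, "ax": 0, "ay": 0, "az": 0, "grip": -1},
  {"dx": 0, "dy": 0, "dz": -0.012, "ax": 0, "ay": 0, "az": 0, "grip": -1},
  {"dx": 0, "dy": 0, "dz": -0.016, "ax": 0, "ay": 0, "az": 0, "grip": -1},
  {"dx": 0, "dy": 0, "dz": -0.02, "ax": 0, "ay": 0, "az": 0, "grip": -1},
  {"dx": 0, "dy": 0, "dz": -0.02, "ax": 0, "ay": 0, "az": 0, "grip": -1},
  {"dx": 0, "dy": 0, "dz": -0.02, "ax": 0, "ay": 0, "az": 0, "grip": -1},
  {"dx": 0, "dy": 0, "dz": -0.02, "ax": 0, "ay": 0, "az": 0, "grip": -1},
  {"dx": 0, "dy": 0, "dz": -0.02, "ax": 0, "ay": 0, "az": 0, "grip": -1},
  {"dx": 0, "dy": 0, "dz": -0.02, "ax": 0, "ay": 0, "az": 0, "grip": -1},
])

```text
clock: 11.22
tool_pos: [0.5214, -0.1218, 0.0354]
ee_rot: [0.0, 0.723, 0.691, -0.0]
force: [-2.0, -1.1, 5.7]
gripper_width: 0.0005
finger_force: 2.6
```

play_rows([
  {"dx": 0, "dy": 0, "dz": -0.002, "ax": 0, "ay": 0, "az": 0, "grip": -1},
  {"dx": 0, "dy": 0, "dz": -0.004, "ax": 0, "ay": 0, "az": 0, "grip": -1},
  {"dx": 0, "dy": 0, "dz": -0.006, "ax": 0, "ay": 0, "az": 0, "grip": -1},
  {"dx": 0, "dy": 0, "dz": -0.008, "ax": 0, "ay": 0, "az": 0, "grip": -1},
  {"dx": 0, "dy": 0, "dz": -0.01, "ax": 0, "ay": 0, "az": 0, "grip": -1},
  {"dx": 0, "dy": 0, "dz": -0.01, "ax": 0, "ay": 0, "az": 0, "grip": -1},
  {"dx": 0, "dy": 0, "dz": -0.01, "ax": 0, "ay": 0, "az": 0, "grip": -1},
  {"dx": 0, "dy": 0, "dz": -0.01, "ax": 0, "ay": 0, "az": 0, "grip": -1},
  {"dx": 0, "dy": 0, "dz": -0.01, "ax": 0, "ay": 0, "az": 0, "grip": -1},
  {"dx": 0, "dy": 0, "dz": -0.01, "ax": 0, "ay": 0, "az": 0, "grip": -1},
])

```text
clock: 12.05
tool_pos: [0.5215, -0.1218, 0.0337]
ee_rot: [0.0, 0.723, 0.691, 0.0]
force: [-3.5, 0.5, 10.7]
gripper_width: 0.0002
finger_force: 5.3
```

play_rows([
  {"dx": 0, "dy": 0, "dz": 0.02, "ax": 0, "ay": 0, "az": 0, "grip": -1},
  {"dx": 0, "dy": 0, "dz": 0.05, "ax": 0, "ay": 0, "az": 0, "grip": -1},
  {"dx": 0, "dy": 0, "dz": 0.1, "ax": 0, "ay": 0, "az": 0, "grip": 0.4},
  {"dx": 0, "dy": 0, "dz": 0.12, "ax": 0, "ay": 0, "az": 0, "grip": 0.4},
  {"dx": 0, "dy": 0, "dz": 0.12, "ax": 0, "ay": 0, "az": 0, "grip": 0.4},
  {"dx": 0, "dy": 0, "dz": 0.12, "ax": 0, "ay": 0, "az": 0, "grip": 0.4},
  {"dx": 0, "dy": 0, "dz": 0.12, "ax": 0, "ay": 0, "az": 0, "grip": 0.4},
  {"dx": 0, "dy": 0, "dz": 0.12, "ax": 0, "ay": 0, "az": 0, "grip": 0.4},
  {"dx": 0, "dy": 0, "dz": 0.12, "ax": 0, "ay": 0, "az": 0, "grip": 0.4},
  {"dx": 0, "dy": 0, "dz": 0.12, "ax": 0, "ay": 0, "az": 0, "grip": 0.4},
])

```text
clock: 12.88
tool_pos: [0.5212, -0.1216, 0.0623]
ee_rot: [-0.0, 0.723, 0.691, -0.0]
force: [-0.4, 0.3, -0.4]
gripper_width: 0.05
finger_force: 0.0
```

```bash
cat >> h.py <<'E'
def chk(bx=.5214,by=-.1222):
    g=cv2.cvtColor(grab_frame("wrist"),6).astype(int)
    c=int(proj("wrist",(bx,by+.02,.06))[0]);r0=int(proj("wrist",(bx,by+.045,.045))[1])
    print("profile from",r0,"col",c,g[r0:r0+60,c-4:c+5].mean(1).round().astype(int).tolist())
    print("ringtop",proj("wrist",(bx,by+.027,.047))[1],"head top up",proj("wrist",(bx,by+.02,.071))[1],"latched",proj("wrist",(bx,by+.02,.065))[1])
    return g
E
python3 - <<'E'
from h import *
o=get_obs();print(o["clock"],o["tool_pos"],o["gripper_width"],o["force"]);g=chk()
E
```

```text
12.8833 [ 0.52123012 -0.12155147  0.06234261] 0.049975325564611206 [-0.3549548   0.27758354 -0.41695153]
profile from 163 col 320 [152, 152, 152, 153, 152, 152, 152, 153, 152, 152, 151, 144, 120, 90, 85, 81, 81, 82, 81, 80, 80, 81, 80, 79, 79, 83, 106, 121, 124, 123, 123, 122, 121, 121, 121, 122, 123, 124, 121, 100, 59, 24, 18, 21, 20, 20, 20, 20, 23, 37, 67, 88, 87, 68, 44, 33, 32, 31, 31, 30]
ringtop 189.04500315644924 head top up 208.34976616364466 latched 205.70021682151383
```

```bash
python3 - <<'E'
from h import *
import h
now=get_obs()["tool_pos"]
def rows(f,tcp,c):
  g=cv2.cvtColor(cv2.imread(f),6).astype(float) if isinstance(f,str) else f
  p=g[150:235,c-4:c+5].mean(1); 
  ring=150+next(i-(p[i]-102)/(p[i]-p[i-1]) for i in range(1,85) if p[i]>102>p[i-1])
  k=int(ring-150)+5
  head=150+next(i-(70-p[i])/(p[i-1]-p[i]) for i in range(k,85) if p[i]<70)
  d=np.array(tcp)-now
  P=lambda y,z: proj("wrist",np.array([.5214,y,z])-d)[1]
  b=min(np.arange(-.13,-.115,.0002),key=lambda b:abs(P(b+.027,.047)-ring))
  print(f if isinstance(f,str) else"now",ring,head,"by",b,"latched/up pred",[round(P(b+.02,z),1) for z in(.061,.065,.067,.071)])
rows("pics/w2.png",[.52447,-.12111,.08559],318)
rows("pics/w5.png",[.52256,-.12066,.04435],320)
rows(cv2.cvtColor(grab_frame("wrist"),6).astype(float),now,320)
E
```

```text
pics/w2.png 182.85714285714286 197.35476190476192 by -0.12239999999999979 latched/up pred [np.float64(196.3), np.float64(197.7), np.float64(198.4), np.float64(199.9)]
pics/w5.png 196.6745283018868 213.74647887323943 by -0.12199999999999978 latched/up pred [np.float64(213.3), np.float64(215.3), np.float64(216.4), np.float64(218.5)]
now 188.7962085308057 202.6004842615012 by -0.12199999999999978 latched/up pred [np.float64(203.7), np.float64(205.3), np.float64(206.2), np.float64(208.0)]
```

play_rows([
  {"dx": 0, "dy": -0.002, "dz": 0, "ax": 0, "ay": 0, "az": 0, "grip": 0.4},
  {"dx": 0, "dy": -0.002, "dz": 0, "ax": 0, "ay": 0, "az": 0, "grip": 0.4},
  {"dx": 0, "dy": -0.002, "dz": -0.02, "ax": 0, "ay": 0, "az": 0, "grip": 0.4},
  {"dx": 0, "dy": -0.002, "dz": -0.06, "ax": 0, "ay": 0, "az": 0, "grip": 0.4},
  {"dx": 0, "dy": -0.002, "dz": -0.1, "ax": 0, "ay": 0, "az": 0, "grip": 0.4},
  {"dx": 0, "dy": -0.002, "dz": -0.14, "ax": 0, "ay": 0, "az": 0, "grip": 0.4},
  {"dx": 0, "dy": -0.002, "dz": -0.165, "ax": 0, "ay": 0, "az": 0, "grip": 0.4},
  {"dx": 0, "dy": -0.002, "dz": -0.18, "ax": 0, "ay": 0, "az": 0, "grip": 0.4},
  {"dx": 0, "dy": -0.002, "dz": -0.18, "ax": 0, "ay": 0, "az": 0, "grip": 0.4},
  {"dx": 0, "dy": -0.002, "dz": -0.18, "ax": 0, "ay": 0, "az": 0, "grip": 0.4},
])

```text
clock: 13.82
tool_pos: [0.5214, -0.1221, 0.0175]
ee_rot: [-0.0, 0.723, 0.691, -0.0]
force: [0.3, 0.5, -0.6]
gripper_width: 0.066
finger_force: 0.0
```

play_rows([
  {"dx": 0, "dy": 0, "dz": 0, "ax": 0, "ay": 0, "az": 0, "grip": -1},
  {"dx": 0, "dy": 0, "dz": 0, "ax": 0, "ay": 0, "az": 0, "grip": -1},
  {"dx": 0, "dy": 0, "dz": 0, "ax": 0, "ay": 0, "az": 0, "grip": -1},
  {"dx": 0, "dy": 0, "dz": 0, "ax": 0, "ay": 0, "az": 0, "grip": -1},
  {"dx": 0, "dy": 0, "dz": 0, "ax": 0, "ay": 0, "az": 0, "grip": -1},
  {"dx": 0, "dy": 0, "dz": 0, "ax": 0, "ay": 0, "az": 0, "grip": -1},
  {"dx": 0, "dy": 0, "dz": 0, "ax": 0, "ay": 0, "az": 0, "grip": -1},
  {"dx": 0, "dy": 0, "dz": 0, "ax": 0, "ay": 0, "az": 0, "grip": -1},
  {"dx": 0, "dy": 0, "dz": 0, "ax": 0, "ay": 0, "az": 0, "grip": -1},
  {"dx": 0, "dy": 0, "dz": 0, "ax": 0, "ay": 0, "az": 0, "grip": -1},
], squeeze=15)

```text
clock: 14.65
tool_pos: [0.5215, -0.1223, 0.018]
ee_rot: [0.0, 0.723, 0.691, 0.0]
force: [-1.0, -0.5, 3.1]
gripper_width: 0.039
finger_force: 15.0
```

play_rows([
  {"dx": 0, "dy": 0, "dz": 0, "ax": 0, "ay": 0, "az": -0.15, "grip": -1},
  {"dx": 0, "dy": 0, "dz": 0, "ax": 0, "ay": 0, "az": -0.3, "grip": -1},
  {"dx": 0, "dy": 0, "dz": 0, "ax": 0, "ay": 0, "az": -0.45, "grip": -1},
  {"dx": 0, "dy": 0, "dz": 0, "ax": 0, "ay": 0, "az": -0.6, "grip": -1},
  {"dx": 0, "dy": 0, "dz": 0, "ax": 0, "ay": 0, "az": -0.75, "grip": -1},
  {"dx": 0, "dy": 0, "dz": 0, "ax": 0, "ay": 0, "az": -0.85, "grip": -1},
  {"dx": 0, "dy": 0, "dz": 0, "ax": 0, "ay": 0, "az": -0.95, "grip": -1},
  {"dx": 0, "dy": 0, "dz": 0, "ax": 0, "ay": 0, "az": -1, "grip": -1},
  {"dx": 0, "dy": 0, "dz": 0, "ax": 0, "ay": 0, "az": -1, "grip": -1},
  {"dx": 0, "dy": 0, "dz": 0, "ax": 0, "ay": 0, "az": -1, "grip": -1},
])

```text
clock: 15.48
tool_pos: [0.5222, -0.1225, 0.0182]
ee_rot: [0.001, 0.877, 0.481, 0.0]
force: [-0.0, -1.5, 4.2]
gripper_width: 0.0388
finger_force: 15.0
```

play_rows([
  {"dx": 0, "dy": 0, "dz": 0, "ax": 0, "ay": 0, "az": -0.15, "grip": -1},
  {"dx": 0, "dy": 0, "dz": 0, "ax": 0, "ay": 0, "az": -0.3, "grip": -1},
  {"dx": 0, "dy": 0, "dz": 0, "ax": 0, "ay": 0, "az": -0.45, "grip": -1},
  {"dx": 0, "dy": 0, "dz": 0, "ax": 0, "ay": 0, "az": -0.6, "grip": -1},
  {"dx": 0, "dy": 0, "dz": 0, "ax": 0, "ay": 0, "az": -0.7, "grip": -1},
  {"dx": 0, "dy": 0, "dz": 0, "ax": 0, "ay": 0, "az": -0.7, "grip": -1},
  {"dx": 0, "dy": 0, "dz": 0, "ax": 0, "ay": 0, "az": -0.7, "grip": -1},
  {"dx": 0, "dy": 0, "dz": 0, "ax": 0, "ay": 0, "az": -0.7, "grip": -1},
  {"dx": 0, "dy": 0, "dz": 0, "ax": 0, "ay": 0, "az": -0.7, "grip": 0.5},
  {"dx": 0, "dy": 0, "dz": 0, "ax": 0, "ay": 0, "az": -0.7, "grip": 0.5},
])

```text
clock: 16.32
tool_pos: [0.5203, -0.1214, 0.0171]
ee_rot: [-0.001, 0.95, 0.313, -0.001]
force: [0.2, 0.5, 0.4]
gripper_width: 0.0488
finger_force: 0.0
```

```bash
python3 - <<'E'
from h import *
o=get_obs();print(o["clock"],o["qpos"],o["force"],o["ft_torque"],o["gripper_width"])
E
```

```text
16.3167 [-3.59945930e-01  3.48544318e-01  1.81405012e+00  6.18407069e-04
  9.81714608e-01  5.74713281e-01] [0.1630222  0.4879769  0.39265022] [ 0.01024881  0.00952065 -0.05429903] 0.048845844071573684
```

play_rows([
  {"dx": 0, "dy": 0, "dz": 0, "ax": 0, "ay": 0, "az": 0, "grip": 0.5},
  {"dx": 0, "dy": 0, "dz": 0, "ax": 0, "ay": 0, "az": 0, "grip": 0.5},
  {"dx": 0, "dy": 0, "dz": 0, "ax": 0, "ay": 0, "az": 0, "grip": 0.5},
  {"dx": 0, "dy": 0, "dz": 0.1, "ax": 0, "ay": 0, "az": 0, "grip": 0.5},
  {"dx": 0, "dy": 0, "dz": 0.24, "ax": 0, "ay": 0, "az": 0.2, "grip": 0.5},
  {"dx": 0, "dy": 0, "dz": 0.27, "ax": 0, "ay": 0, "az": 0.4, "grip": 0.5},
  {"dx": 0, "dy": 0, "dz": 0.27, "ax": 0, "ay": 0, "az": 0.6, "grip": 0.5},
  {"dx": 0, "dy": 0, "dz": 0.27, "ax": 0, "ay": 0, "az": 0.8, "grip": 0.5},
  {"dx": 0, "dy": 0, "dz": 0.27, "ax": 0, "ay": 0, "az": 1, "grip": 0.5},
  {"dx": 0, "dy": 0, "dz": 0.27, "ax": 0, "ay": 0, "az": 1, "grip": 0.5},
])

```text
clock: 17.15
tool_pos: [0.5211, -0.122, 0.0852]
ee_rot: [-0.0, 0.836, 0.548, -0.0]
force: [0.4, 0.4, 0.4]
gripper_width: 0.0708
finger_force: 0.0
```

play_rows([
  {"dx": 0, "dy": 0, "dz": 0, "ax": 0, "ay": 0, "az": 0.2, "grip": 0.5},
  {"dx": 0, "dy": 0, "dz": 0, "ax": 0, "ay": 0, "az": 0.4, "grip": 0.5},
  {"dx": 0, "dy": 0, "dz": 0, "ax": 0, "ay": 0, "az": 0.6, "grip": 0.5},
  {"dx": 0, "dy": 0, "dz": 0, "ax": 0, "ay": 0, "az": 0.7, "grip": 0.5},
  {"dx": 0, "dy": 0, "dz": 0, "ax": 0, "ay": 0, "az": 0.7, "grip": 0.5},
  {"dx": 0, "dy": 0, "dz": 0, "ax": 0, "ay": 0, "az": 0.7, "grip": 0.5},
  {"dx": 0, "dy": 0, "dz": 0, "ax": 0, "ay": 0, "az": 0.7, "grip": 0.5},
  {"dx": 0, "dy": 0, "dz": 0, "ax": 0, "ay": 0, "az": 0.7, "grip": 0.5},
  {"dx": 0, "dy": 0, "dz": 0, "ax": 0, "ay": 0, "az": 0.7, "grip": 0.5},
  {"dx": 0, "dy": 0, "dz": 0, "ax": 0, "ay": 0, "az": 0.7, "grip": 0.5},
])

```text
clock: 17.98
tool_pos: [0.5215, -0.1222, 0.0853]
ee_rot: [0.0, 0.723, 0.691, 0.0]
force: [-0.5, -0.2, -0.1]
gripper_width: 0.0704
finger_force: 0.0
```

```bash
python3 - <<'E'
from h import *
o=get_obs();now=o["tool_pos"];print(o["clock"],now,o["ee_rot"],o["gripper_width"])
im=grab_frame("wrist");g=cv2.cvtColor(im,6).astype(float);cv2.imwrite("pics/w6.png",im)
p=g[150:235,316:325].mean(1);print(p.round().astype(int).tolist())
print([proj("wrist",(.5214,-.122+.027,.047))[1]]+[proj("wrist",(.5214,-.122+.02,z))[1] for z in(.061,.065,.067,.071)])
E
```

```text
17.9833 [ 0.52150282 -0.12217908  0.08528997] [3.43791910e-05 7.23130800e-01 6.90711115e-01 2.97724828e-05] 0.07037982707973577
[149, 149, 150, 149, 149, 149, 149, 149, 149, 148, 149, 149, 150, 150, 150, 150, 150, 148, 143, 132, 114, 88, 80, 79, 78, 79, 78, 76, 77, 78, 79, 96, 113, 120, 121, 120, 119, 119, 118, 118, 119, 120, 120, 118, 115, 89, 42, 18, 20, 19, 19, 17, 28, 50, 66, 97, 154, 153, 104, 81, 80, 79, 60, 33, 27, 25, 26, 27, 27, 28, 24, 25, 23, 24, 24, 23, 21, 21, 20, 21, 21, 21, 18, 22, 22]
[np.float64(181.06182016134534), np.float64(194.34721089023762), np.float64(195.73701146016418), np.float64(196.4484548682491), np.float64(197.9057618796478)]
```

play_rows([
  {"dx": 0, "dy": 0, "dz": 0.15, "ax": 0, "ay": 0, "az": 0, "grip": 0.5},
  {"dx": 0, "dy": 0.1, "dz": 0.3, "ax": 0, "ay": 0, "az": 0, "grip": 0.5},
  {"dx": 0.16, "dy": 0.25, "dz": 0.45, "ax": 0, "ay": 0, "az": 0, "grip": 0.5},
  {"dx": 0.16, "dy": 0.4, "dz": 0.5, "ax": 0, "ay": 0, "az": 0, "grip": 0.5},
  {"dx": 0.16, "dy": 0.55, "dz": 0.5, "ax": 0, "ay": 0, "az": 0, "grip": 0.5},
  {"dx": 0.16, "dy": 0.7, "dz": 0.5, "ax": 0, "ay": 0, "az": 0, "grip": 0.5},
  {"dx": 0.16, "dy": 0.85, "dz": 0.5, "ax": 0, "ay": 0, "az": 0, "grip": 0.5},
  {"dx": 0.16, "dy": 1, "dz": 0.5, "ax": 0, "ay": 0, "az": 0, "grip": 0.5},
  {"dx": 0.16, "dy": 1, "dz": 0.5, "ax": 0, "ay": 0, "az": 0, "grip": 0.5},
  {"dx": 0.16, "dy": 1, "dz": 0.5, "ax": 0, "ay": 0, "az": 0, "grip": 0.5},
])

```text
clock: 18.87
tool_pos: [0.5611, 0.1301, 0.2101]
ee_rot: [-0.0, 0.721, 0.692, -0.0]
force: [-0.2, 0.5, 1.0]
gripper_width: 0.0704
finger_force: 0.0
```

```bash
python3 - <<'E'
from h import *
for f in("pics/w2.png","pics/w6.png"):
  g=cv2.cvtColor(cv2.imread(f),6).astype(int);out=[]
  for r in range(200,226,4):
    d=np.where(g[r,275:365]<60)[0]+275;out.append((r,d.min(),d.max()))
  print(f,out)
o=get_obs();print(o["clock"],o["tool_pos"])
im=grab_frame("wrist");cv2.imwrite("pics/w7.png",im)
for n,z in[("cover",0),("cover_rib",.049)]:
    for r in mark_of("wrist",n)[:3]: print(n,round(r["score"],2),np.round(r["location"],1),np.round(ray("wrist",r["location"],z),4))
for n,z in[("cover",.029)]:
    for s in silhouettes("wrist",n)[:2]: print(n,round(s["score"],2),s["bbox"],rect("wrist",s["region"],z))
E
```

```text
pics/w2.png [(200, np.int64(308), np.int64(329)), (204, np.int64(302), np.int64(335)), (208, np.int64(297), np.int64(338)), (212, np.int64(295), np.int64(341)), (216, np.int64(293), np.int64(342)), (220, np.int64(293), np.int64(343)), (224, np.int64(292), np.int64(344))]
pics/w6.png [(200, np.int64(306), np.int64(335)), (204, np.int64(302), np.int64(340)), (208, np.int64(299), np.int64(343)), (212, np.int64(297), np.int64(344)), (216, np.int64(296), np.int64(346)), (220, np.int64(295), np.int64(347)), (224, np.int64(295), np.int64(347))]
18.8667 [0.56109639 0.13010029 0.21012443]
cover 0.81 [227.3  99.4] [0.4511 0.223  0.    ]
cover 0.76 [319.7 103. ] [0.5633 0.2137 0.    ]
cover_rib 0.55 [319.1 103.5] [0.563  0.2123 0.049 ]
cover_rib 0.55 [225.9 104.1] [0.4623 0.2163 0.049 ]
cover 0.85 [294.7, 65.0, 349.7, 147.4] ((566.4413452148438, 209.57833862304688), (89.93425750732422, 59.6525993347168), 86.10733032226562)
cover 0.83 [192.3, 65.6, 261.1, 132.8] ((459.2060241699219, 222.5422821044922), (66.98304748535156, 45.551753997802734), 38.1685676574707)
```

```bash
python3 - <<'E'
from h import *
g=cv2.cvtColor(cv2.imread("pics/w7.png"),6).astype(int)
p=proj("wrist",(.5664,.2096,.049));print(p,proj("wrist",(.5664,.2096,.029)))
c,r=map(int,np.round(p))
for rr in(r-20,r,r+20): print(rr,list(zip(range(285,360),g[rr-1:rr+2,285:360].mean(0).round().astype(int).tolist()))[::1] if 0 else g[rr-2:rr+3,285:360].mean(0).round().astype(int).tolist())
print("col",c,"rows 55..155",g[55:155,c-2:c+3].mean(1).round().astype(int).tolist())
print([np.round(proj("wrist",(.5664+a,.2096+b,z)),1).tolist() for a,b,z in((-.0295,0,.029),(.0295,0,.029),(-.008,0,.049),(.008,0,.049),(0,-.03,.049),(0,.03,.049),(0,-.0445,.029),(0,.0445,.029))])
E
```

```text
[np.float64(322.1645660302776), np.float64(105.64477901184132)] [np.float64(322.1111951607548), np.float64(105.65347866944623)]
86 [174, 173, 174, 173, 174, 174, 174, 174, 175, 175, 173, 160, 173, 185, 187, 187, 187, 186, 186, 186, 186, 186, 186, 185, 185, 185, 185, 184, 184, 182, 156, 144, 166, 184, 188, 187, 185, 182, 180, 178, 175, 172, 168, 154, 128, 102, 95, 113, 126, 163, 178, 178, 178, 178, 178, 178, 177, 177, 177, 176, 176, 176, 175, 152, 129, 125, 137, 178, 194, 195, 195, 196, 196, 196, 195]
106 [175, 175, 177, 175, 176, 176, 176, 176, 175, 176, 174, 160, 172, 183, 183, 183, 183, 183, 182, 182, 182, 181, 182, 181, 182, 181, 182, 182, 181, 172, 150, 152, 176, 185, 184, 182, 179, 176, 174, 172, 170, 168, 158, 136, 108, 96, 137, 158, 171, 176, 177, 175, 176, 175, 176, 175, 175, 175, 174, 174, 174, 171, 149, 113, 100, 122, 159, 173, 175, 174, 175, 175, 174, 175, 175]
126 [175, 174, 174, 175, 175, 175, 176, 175, 175, 175, 173, 163, 172, 181, 179, 179, 179, 179, 179, 178, 179, 178, 178, 178, 178, 178, 178, 179, 175, 155, 145, 162, 179, 181, 178, 177, 174, 172, 169, 168, 164, 158, 142, 112, 89, 95, 147, 171, 174, 174, 174, 174, 173, 173, 172, 172, 172, 171, 172, 172, 169, 149, 114, 105, 149, 170, 173, 174, 174, 175, 175, 175, 175, 175, 175]
col 322 rows 55..155 [173, 173, 172, 173, 172, 172, 173, 173, 172, 165, 165, 177, 184, 183, 184, 183, 183, 184, 184, 183, 183, 181, 161, 142, 157, 176, 184, 183, 182, 183, 183, 182, 182, 181, 182, 180, 181, 180, 180, 180, 179, 180, 179, 179, 178, 178, 177, 177, 177, 178, 177, 176, 177, 176, 176, 176, 176, 174, 175, 174, 175, 174, 173, 173, 173, 172, 173, 173, 173, 173, 172, 172, 172, 171, 171, 171, 170, 163, 142, 117, 148, 172, 173, 175, 174, 174, 173, 173, 172, 171, 156, 158, 172, 174, 173, 175, 182, 190, 194, 195]
[[296.3, 106.9], [348.0, 104.4], [314.8, 106.0], [329.5, 105.3], [323.4, 133.8], [320.9, 76.1], [323.9, 145.0], [320.3, 63.7]]
```

The head is as wide as before the press (52 px against 52), so the button is up again. The cover is at (0.566, 0.209), yaw about −3.9°. Its body edges at cols 296/348 and rib edges at cols 315/329.5 match the model. Now to the grasp.

play_rows([
  {"dx": 0.02, "dy": 0.15, "dz": -0.05, "ax": 0, "ay": 0, "az": -0.043, "grip": -0.15},
  {"dx": 0.02, "dy": 0.28, "dz": -0.15, "ax": 0, "ay": 0, "az": -0.043, "grip": -0.15},
  {"dx": 0.02, "dy": 0.316, "dz": -0.3, "ax": 0, "ay": 0, "az": -0.043, "grip": -0.15},
  {"dx": 0.02, "dy": 0.316, "dz": -0.42, "ax": 0, "ay": 0, "az": -0.043, "grip": -0.15},
  {"dx": 0.02, "dy": 0.316, "dz": -0.54, "ax": 0, "ay": 0, "az": -0.043, "grip": -0.15},
  {"dx": 0.02, "dy": 0.316, "dz": -0.64, "ax": 0, "ay": 0, "az": -0.043, "grip": -0.15},
  {"dx": 0.02, "dy": 0.316, "dz": -0.7, "ax": 0, "ay": 0, "az": -0.043, "grip": -0.15},
  {"dx": 0.02, "dy": 0.316, "dz": -0.74, "ax": 0, "ay": 0, "az": -0.043, "grip": -0.15},
  {"dx": 0.02, "dy": 0.316, "dz": -0.76, "ax": 0, "ay": 0, "az": -0.043, "grip": -0.15},
  {"dx": 0.02, "dy": 0.316, "dz": -0.76, "ax": 0, "ay": 0, "az": -0.043, "grip": -0.15},
])

```text
clock: 19.9
tool_pos: [0.5665, 0.2057, 0.0196]
ee_rot: [-0.0, 0.731, 0.682, -0.001]
force: [0.3, 0.9, -0.1]
gripper_width: 0.04
finger_force: 0.0
```

```bash
python3 - <<'E'
from h import *
o=get_obs();print(o["clock"],o["tool_pos"],o["ee_rot"],o["gripper_width"],o["force"])
im=grab_frame("wrist");cv2.imwrite("pics/w8.png",im)
g=cv2.cvtColor(im,6).astype(int)
P=lambda a,b,z:np.round(proj("wrist",(.566+a,.209+b,z)),1).tolist()
print([P(*q) for q in((-.0295,.03,.029),(.0295,.03,.029),(-.008,.02,.049),(.008,.02,.049),(0,.03,.049),(0,.0445,.029))])
r=int(P(0,.02,.049)[1]);print(r,260,g[r-1:r+2,260:385].mean(0).round().astype(int).tolist())
c=int(P(0,.03,.049)[0]);print(c,130,g[130:240,c-2:c+3].mean(1).round().astype(int).tolist())
E
```

```text
19.9 [0.566462   0.20567792 0.01964623] [-2.38778619e-04  7.31199075e-01  6.82163885e-01 -5.37665569e-04] 0.04000984635527427 [ 0.25020019  0.88821297 -0.09178383]
[[270.1, 191.3], [362.4, 185.1], [303.4, 213.6], [330.5, 211.9], [315.7, 196.4], [314.4, 165.8]]
212 260 [93, 92, 92, 96, 94, 94, 93, 94, 92, 95, 93, 94, 95, 98, 118, 145, 160, 163, 164, 164, 164, 163, 163, 163, 163, 162, 163, 163, 163, 163, 163, 163, 163, 161, 145, 128, 124, 104, 80, 80, 78, 78, 79, 80, 79, 97, 110, 126, 140, 150, 158, 161, 161, 159, 152, 149, 148, 147, 147, 146, 145, 150, 153, 154, 153, 153, 151, 153, 146, 137, 124, 112, 106, 98, 85, 80, 88, 136, 155, 159, 158, 159, 157, 157, 159, 157, 157, 157, 157, 157, 158, 157, 156, 157, 156, 157, 156, 155, 156, 156, 155, 155, 153, 140, 110, 92, 93, 93, 92, 93, 92, 95, 95, 96, 96, 95, 96, 96, 96, 95, 97, 95, 95, 94, 94]
315 130 [171, 170, 170, 171, 171, 171, 170, 170, 170, 171, 170, 170, 171, 171, 171, 171, 171, 171, 171, 171, 171, 171, 169, 145, 137, 158, 165, 147, 111, 107, 132, 155, 165, 166, 167, 167, 166, 166, 167, 166, 166, 166, 165, 166, 166, 165, 166, 166, 166, 165, 166, 165, 163, 144, 106, 78, 77, 77, 79, 87, 100, 123, 136, 143, 152, 160, 163, 162, 162, 162, 162, 162, 162, 161, 162, 161, 161, 160, 161, 160, 160, 160, 157, 136, 97, 81, 78, 79, 77, 78, 78, 78, 78, 78, 78, 77, 79, 78, 78, 77, 77, 78, 79, 79, 77, 78, 79, 77, 77, 79]
```

The arm was still settling when I took the previous picture, so those coordinates carry a few mm of error. I'll re-measure now that it is still.

```bash
python3 - <<'E'
from h import *
from scipy.optimize import least_squares
grab_frame("wrist");o=get_obs();print(o["clock"],o["tool_pos"],o["ee_rot"],o["dq"].round(4))
im=grab_frame("wrist");cv2.imwrite("pics/w9.png",im)
for s in silhouettes("wrist","cover")[:2]: print(round(s["score"],2),s["bbox"])
g=cv2.cvtColor(im,6).astype(int)
# body edges by row, at several rows
for r in(175,195,212):
  L=next(c for c in range(285,230,-1) if g[r,c]<125);R=next(c for c in range(345,400) if g[r,c]<125);print(r,L,R,ray("wrist",(L+.5,r),.029)[:2],ray("wrist",(R-.5,r),.029)[:2])
for c in(290,315,345): print(c,g[145:200,c-1:c+2].mean(1).round().astype(int).tolist())
for r in(200,206): print(r,g[r-1:r+2,285:350].mean(0).round().astype(int).tolist())
E
```

```text
20.0 [0.56760245 0.20646533 0.02129441] [5.10905020e-04 7.30946333e-01 6.82434234e-01 8.44989588e-04] [ 0.0069 -0.0101 -0.0092  0.0023  0.0015 -0.0001]
0.9 [99.6, 156.4, 219.5, 265.3]
0.65 [272.6, 156.7, 362.5, 287.9]Traceback (most recent call last):
  File "<stdin>", line 9, in <module>
StopIteration
```

View pics/w9.png

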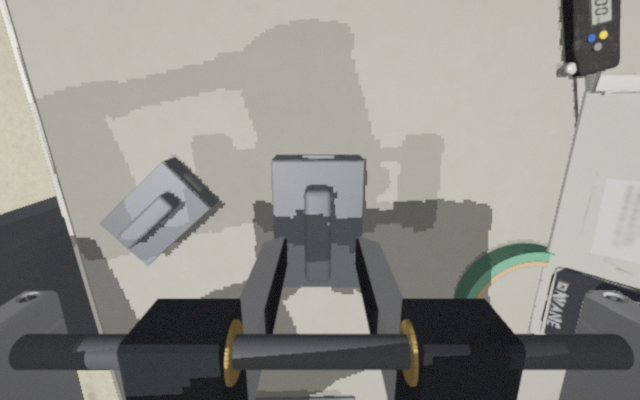

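The wrist picture shows the cover between the open fingers, cols 273–364, with its far edge at row 158 and its rib centred on col 318 from row 188. The small cover is at (160,210) and is not involved.

```bash
python3 - <<'E'
from h import *
o=get_obs();print(o["clock"],o["tool_pos"],o["ee_rot"],o["dq"].round(4))
g=cv2.cvtColor(grab_frame("wrist"),6).astype(int);print(get_obs()["tool_pos"])
for c in(285,318,350): print(c,g[150:200,c-1:c+2].mean(1).round().astype(int).tolist())
for r in(170,180,225): print(r,g[r-1:r+2,262:376].mean(0).round().astype(int).tolist())
for px,z in(((273,160),.029),((364,160),.029),((318,190),.049),((305,210),.049),((331,210),.049)): print(px,ray("wrist",px,z).round(4))
E
```

```text
20.1 [0.56772959 0.20684353 0.02167604] [7.08856299e-04 7.30763284e-01 6.82629531e-01 1.20172920e-03] [ 0.0042 -0.0027  0.0029 -0.0008  0.0002 -0.0011]
[0.56758103 0.2069185  0.02162997]
285 [172, 171, 172, 170, 150, 110, 80, 77, 76, 77, 108, 128, 147, 165, 169, 170, 169, 171, 170, 170, 169, 169, 170, 169, 169, 169, 169, 169, 168, 169, 168, 169, 167, 169, 168, 168, 167, 167, 168, 167, 167, 167, 167, 167, 168, 166, 167, 165, 165, 165]
318 [170, 171, 171, 169, 160, 142, 152, 164, 156, 120, 99, 118, 142, 159, 165, 164, 165, 165, 166, 165, 165, 164, 165, 164, 165, 164, 165, 166, 164, 165, 164, 164, 164, 162, 151, 117, 77, 76, 75, 78, 83, 95, 116, 133, 140, 148, 156, 158, 159, 157]
350 [172, 170, 171, 170, 157, 123, 81, 77, 75, 78, 89, 112, 137, 154, 160, 160, 160, 160, 160, 161, 160, 160, 160, 160, 160, 159, 160, 159, 158, 159, 158, 159, 159, 158, 160, 159, 159, 159, 159, 158, 158, 159, 157, 157, 157, 157, 157, 158, 156, 157]
170 [171, 170, 170, 171, 171, 171, 171, 171, 169, 154, 158, 167, 170, 170, 171, 170, 170, 171, 170, 171, 170, 169, 170, 170, 168, 168, 169, 169, 169, 169, 168, 169,
[... 914 characters left out ...]
, 143, 114, 94, 94, 103, 151, 170, 171, 172, 171, 172, 172, 172, 171]
225 [94, 93, 94, 92, 95, 93, 94, 93, 92, 94, 92, 84, 77, 76, 77, 78, 77, 77, 75, 79, 77, 80, 77, 77, 78, 77, 78, 77, 78, 77, 79, 77, 76, 77, 78, 77, 78, 75, 76, 77, 78, 77, 72, 71, 75, 74, 76, 76, 77, 76, 78, 78, 76, 79, 77, 76, 78, 77, 78, 77, 78, 78, 78, 76, 77, 75, 75, 72, 71, 73, 79, 78, 77, 78, 78, 75, 77, 76, 77, 77, 78, 78, 77, 78, 77, 77, 75, 75, 77, 78, 78, 79, 75, 78, 77, 76, 78, 77, 78, 77, 88, 95, 93, 94, 92, 94, 92, 91, 91, 92, 92, 91, 94, 96]
(273, 160) [0.5407 0.2596 0.029 ]
(364, 160) [0.5975 0.2557 0.029 ]
(318, 190) [0.5679 0.2433 0.049 ]
(305, 210) [0.5594 0.2317 0.049 ]
(331, 210) [0.5747 0.2306 0.049 ]
```

```bash
python3 - <<'E'
from h import *
T=np.array([[.999,-.0434,-.0131,.526],[-.0453,-.9594,-.2784,-.0377],[-.0005,.2788,-.9604,.2598]])
def R5(p,z):
  d=T[:,:3]@np.array([(p[0]-320.873)/333.768,(p[1]-202.954)/333.768,1]);return (T[:,3]+d*(z-T[2,3])/d[2])[:2].round(4)
g=cv2.cvtColor(cv2.imread("pics/w5.png"),6).astype(int)
for r in(20,70,115): print(r,g[r-1:r+2,265:375].mean(0).round().astype(int).tolist())
print(g[115:150,300:309].mean(1).round().astype(int).tolist(),g[115:150,335:345].mean(1).round().astype(int).tolist())
print("lower corners",R5((278.5,135.5),.061),R5((363.5,135.5),.061),"ring",R5((280.5,233),.047),R5((359,232),.047),R5((319.7,196.8),.047))
for r in(20,70,115): print(r,[R5((c,r),.061) for c in(275,365)])
E
```

```text
20 [169, 166, 167, 167, 167, 166, 165, 167, 167, 171, 180, 187, 194, 199, 209, 235, 251, 255, 255, 255, 255, 255, 255, 255, 255, 255, 255, 251, 241, 230, 228, 228, 228, 228, 227, 226, 225, 223, 219, 207, 193, 234, 253, 255, 255, 255, 255, 254, 255, 255, 255, 255, 255, 255, 254, 255, 255, 254, 255, 254, 254, 254, 254, 254, 254, 253, 254, 254, 253, 253, 243, 229, 219, 217, 217, 218, 217, 216, 214, 213, 211, 210, 215, 231, 247, 252, 252, 252, 252, 252, 252, 252, 252, 252, 252, 252, 233, 202, 183, 172, 162, 154, 140, 128, 162, 180, 182, 182, 181, 181]
70 [186, 185, 187, 186, 176, 169, 168, 167, 168, 168, 171, 179, 186, 193, 199, 204, 226, 249, 255, 255, 255, 255, 255, 255, 255, 255, 255, 255, 248, 241, 236, 236, 235, 235, 234, 233, 232, 230, 226, 225, 225, 241, 252, 255, 255, 255, 255, 255, 255, 255, 255, 255, 255, 255, 255, 255, 255, 255, 255, 255, 255, 255, 254, 254, 254, 255, 254, 255, 253, 245, 233, 227, 225, 225, 223, 221, 220, 218, 216, 213, 210, 207, 233, 250, 253, 252, 253, 253, 253, 252, 253, 252, 253, 250, 230, 195, 171, 163, 161, 158, 138, 110, 135, 157, 162, 163, 162, 163, 16
[... 492 characters left out ...]
 177, 173, 155, 116, 99, 141, 161, 162, 162, 161, 162, 161, 161, 163]
[231, 228, 228, 224, 200, 179, 206, 219, 218, 223, 228, 229, 236, 249, 240, 192, 120, 157, 183, 185, 185, 184, 171, 160, 163, 165, 167, 169, 167, 161, 160, 159, 159, 158, 158] [219, 216, 216, 213, 188, 150, 181, 206, 208, 206, 204, 218, 241, 250, 222, 150, 94, 112, 162, 184, 185, 182, 159, 144, 154, 156, 156, 156, 157, 158, 159, 159, 158, 158, 158]
lower corners [ 0.5004 -0.0531] [ 0.5501 -0.0554] ring [ 0.4946 -0.1195] [ 0.5481 -0.1211] [ 0.5225 -0.0951]
20 [array([0.5034, 0.0076]), array([0.5515, 0.0054])]
70 [array([ 0.5013, -0.0173]), array([ 0.5513, -0.0196])]
115 [array([ 0.4993, -0.0414]), array([ 0.5511, -0.0438])]
```

play_rows([
  {"dx": -0.006, "dy": 0.026, "dz": -0.02, "ax": 0, "ay": 0, "az": 0, "grip": -0.15},
  {"dx": -0.006, "dy": 0.026, "dz": -0.04, "ax": 0, "ay": 0, "az": 0, "grip": -0.15},
  {"dx": -0.006, "dy": 0.026, "dz": -0.06, "ax": 0, "ay": 0, "az": 0, "grip": -0.15},
  {"dx": -0.006, "dy": 0.026, "dz": -0.08, "ax": 0, "ay": 0, "az": 0, "grip": -0.15},
  {"dx": -0.006, "dy": 0.026, "dz": -0.09, "ax": 0, "ay": 0, "az": 0, "grip": -0.15},
  {"dx": -0.006, "dy": 0.026, "dz": -0.098, "ax": 0, "ay": 0, "az": 0, "grip": -0.15},
  {"dx": -0.006, "dy": 0.026, "dz": -0.098, "ax": 0, "ay": 0, "az": 0, "grip": -0.15},
  {"dx": -0.006, "dy": 0.026, "dz": -0.098, "ax": 0, "ay": 0, "az": 0, "grip": -0.15},
  {"dx": -0.006, "dy": 0.026, "dz": -0.098, "ax": 0, "ay": 0, "az": 0, "grip": -0.15},
  {"dx": -0.006, "dy": 0.026, "dz": -0.098, "ax": 0, "ay": 0, "az": 0, "grip": -0.15},
])

```text
clock: 20.98
tool_pos: [0.5652, 0.2134, -0.004]
ee_rot: [0.0, 0.731, 0.683, 0.0]
force: [0.5, -0.1, 0.2]
gripper_width: 0.0397
finger_force: 0.0
```

```bash
python3 - <<'E'
import numpy as np
T=np.array([[.999,-.0434,-.0131,.526],[-.0453,-.9594,-.2784,-.0377],[-.0005,.2788,-.9604,.2598]])
def R5(p,z):
  d=T[:,:3]@np.array([(p[0]-320.873)/333.768,(p[1]-202.954)/333.768,1]);return (T[:,3]+d*(z-T[2,3])/d[2])[:2]
for r,a,b in((20,279.3,361.5),(70,281.3,359.5),(115,282,358)):
  A,B=R5((a,r),.067),R5((b,r),.067);print((A+B)/2,np.linalg.norm(A-B))
for r,a,b in((20,274.5,367),(70,275.7,365.3),(115,276.5,363.5)):
  A,B=R5((a,r),.061),R5((b,r),.061);print("outer",(A+B)/2,np.linalg.norm(A-B))
print("low edge",R5((320,130.5),.067),R5((320,136.8),.061))
E
```

```text
[0.52760497 0.0051746 ] 0.042654415564554765
[ 0.52649771 -0.01901586] 0.04216054162525272
[ 0.52520137 -0.04244821] 0.042464222667809075
outer [0.52784167 0.00650038] 0.049492894417647454
outer [ 0.52656836 -0.0184369 ] 0.049810014432290294
outer [ 0.52517615 -0.04259595] 0.050123130750747584
low edge [ 0.52481181 -0.05092246] [ 0.52460814 -0.05494917]
```

play_rows([
  {"dx": 0.003, "dy": 0, "dz": -0.003, "ax": 0, "ay": 0, "az": 0, "grip": -1},
  {"dx": 0.003, "dy": 0, "dz": -0.003, "ax": 0, "ay": 0, "az": 0, "grip": -1},
  {"dx": 0.003, "dy": 0, "dz": -0.003, "ax": 0, "ay": 0, "az": 0, "grip": -1},
  {"dx": 0.003, "dy": 0, "dz": -0.003, "ax": 0, "ay": 0, "az": 0, "grip": -1},
  {"dx": 0.003, "dy": 0, "dz": -0.003, "ax": 0, "ay": 0, "az": 0, "grip": -1},
  {"dx": 0.003, "dy": 0, "dz": -0.003, "ax": 0, "ay": 0, "az": 0, "grip": -1},
  {"dx": 0.003, "dy": 0, "dz": -0.003, "ax": 0, "ay": 0, "az": 0, "grip": -1},
  {"dx": 0.003, "dy": 0, "dz": -0.003, "ax": 0, "ay": 0, "az": 0, "grip": -1},
  {"dx": 0.003, "dy": 0, "dz": -0.003, "ax": 0, "ay": 0, "az": 0, "grip": -1},
  {"dx": 0.003, "dy": 0, "dz": -0.003, "ax": 0, "ay": 0, "az": 0, "grip": -1},
], squeeze=45)

```text
clock: 21.82
tool_pos: [0.5658, 0.2133, -0.0049]
ee_rot: [0.0, 0.731, 0.683, 0.0]
force: [-1.3, -0.1, -0.6]
gripper_width: 0.0154
finger_force: 45.0
```

Cover gripped (15.4 mm on the 16 mm rib). Block seat is at (0.5267, −0.015), yaw −2.85°, and all the sizes match. Now I lift and carry it over.

play_rows([
  {"dx": 0, "dy": 0, "dz": 0.12, "ax": 0, "ay": 0, "az": 0, "grip": -1},
  {"dx": 0, "dy": 0, "dz": 0.28, "ax": 0, "ay": 0, "az": 0, "grip": -1},
  {"dx": 0, "dy": -0.05, "dz": 0.42, "ax": 0, "ay": 0, "az": 0.035, "grip": -1},
  {"dx": -0.05, "dy": -0.2, "dz": 0.52, "ax": 0, "ay": 0, "az": 0.035, "grip": -1},
  {"dx": -0.1, "dy": -0.35, "dz": 0.52, "ax": 0, "ay": 0, "az": 0.035, "grip": -1},
  {"dx": -0.156, "dy": -0.5, "dz": 0.52, "ax": 0, "ay": 0, "az": 0.035, "grip": -1},
  {"dx": -0.156, "dy": -0.65, "dz": 0.52, "ax": 0, "ay": 0, "az": 0.035, "grip": -1},
  {"dx": -0.156, "dy": -0.78, "dz": 0.52, "ax": 0, "ay": 0, "az": 0.035, "grip": -1},
  {"dx": -0.156, "dy": -0.88, "dz": 0.52, "ax": 0, "ay": 0, "az": 0.035, "grip": -1},
  {"dx": -0.156, "dy": -0.913, "dz": 0.52, "ax": 0, "ay": 0, "az": 0.035, "grip": -1},
])

```text
clock: 22.65
tool_pos: [0.5263, -0.0184, 0.125]
ee_rot: [0.001, 0.725, 0.688, -0.001]
force: [1.2, -0.1, -1.1]
gripper_width: 0.0156
finger_force: 45.0
```

play_rows([
  {"dx": 0, "dy": 0, "dz": 0, "ax": 0, "ay": 0, "az": 0, "grip": -1},
  {"dx": 0, "dy": 0, "dz": -0.05, "ax": 0, "ay": 0, "az": 0, "grip": -1},
  {"dx": 0, "dy": 0, "dz": -0.1, "ax": 0, "ay": 0, "az": 0, "grip": -1},
  {"dx": 0, "dy": 0, "dz": -0.15, "ax": 0, "ay": 0, "az": 0, "grip": -1},
  {"dx": 0, "dy": 0, "dz": -0.18, "ax": 0, "ay": 0, "az": 0, "grip": -1},
  {"dx": 0, "dy": 0, "dz": -0.2, "ax": 0, "ay": 0, "az": 0, "grip": -1},
  {"dx": 0, "dy": 0, "dz": -0.2, "ax": 0, "ay": 0, "az": 0, "grip": -1},
  {"dx": 0, "dy": 0, "dz": -0.2, "ax": 0, "ay": 0, "az": 0, "grip": -1},
  {"dx": 0, "dy": 0, "dz": -0.2, "ax": 0, "ay": 0, "az": 0, "grip": -1},
  {"dx": 0, "dy": 0, "dz": -0.2, "ax": 0, "ay": 0, "az": 0, "grip": -1},
])

```text
clock: 23.48
tool_pos: [0.5274, -0.0148, 0.0757]
ee_rot: [0.001, 0.724, 0.689, 0.0]
force: [-0.0, -0.1, -0.7]
gripper_width: 0.0152
finger_force: 45.0
```

```bash
python3 - <<'E'
from h import *
grab_frame("wrist");o=get_obs();print(o["clock"],o["tool_pos"],o["ee_rot"],np.degrees(2*np.arctan2(o["ee_rot"][2],o["ee_rot"][1]))-90,o["gripper_width"],o["force"],o["dq"].round(3))
im=grab_frame("wrist");cv2.imwrite("pics/w10.png",im);g=cv2.cvtColor(im,6).astype(int)
P=lambda a,b,z:np.round(proj("wrist",(o["tool_pos"][0]+a,o["tool_pos"][1]+b,o["tool_pos"][2]+.0049+z)),1).tolist()
t=np.radians(-2.9)
for a,b,z in((-.0295,.0445,.029),(.0295,.0445,.029),(0,.03,.049)): print("cover pred",P(np.cos(t)*a-np.sin(t)*b,np.sin(t)*a+np.cos(t)*b,z))
for c in(290,319,350): print(c,g[140:200,c-1:c+2].mean(1).round().astype(int).tolist())
for r in(178,): print(r,g[r-1:r+2,255:385].mean(0).round().astype(int).tolist())
E
```

```text
23.5333 [ 0.52730038 -0.01488884  0.07568898] [5.31908021e-04 7.24345155e-01 6.89437159e-01 4.64868061e-04] -2.828829479772807 0.01564185960108073 [-0.81369924  1.36140619 -0.77777504] [-0.002 -0.001  0.004 -0.    -0.001 -0.   ]
cover pred [268.6, 178.4]
cover pred [375.1, 178.5]
cover pred [321.9, 214.5]
290 [113, 130, 143, 152, 159, 166, 168, 171, 170, 171, 171, 172, 171, 170, 170, 170, 169, 171, 172, 171, 171, 171, 171, 170, 170, 169, 163, 152, 138, 128, 115, 89, 79, 80, 79, 77, 78, 82, 83, 90, 120, 149, 166, 173, 172, 173, 173, 172, 172, 172, 172, 173, 172, 173, 171, 173, 172, 170, 172, 172]
319 [115, 131, 143, 150, 157, 161, 166, 165, 166, 168, 167, 168, 166, 168, 168, 168, 168, 168, 168, 168, 164, 141, 158, 191, 199, 196, 188, 161, 117, 111, 106, 111, 151, 171, 168, 138, 99, 84, 79, 112, 134, 147, 163, 170, 170, 168, 170, 168, 169, 168, 168, 168, 169, 168, 169, 169, 169, 169, 168, 168]
350 [110, 128, 140, 147, 150, 156, 160, 160, 161, 160, 161, 161, 161, 161, 162, 162, 161, 161, 161, 163, 162, 163, 163, 162, 161, 161, 156, 148, 136, 130, 116, 89, 81, 82, 82, 77, 79, 80, 86, 113, 132, 146, 160, 165, 166, 166, 165, 165, 166, 166, 166, 165, 165, 166, 165, 165, 165, 164, 165, 164]
178 [179, 178, 168, 169, 172, 174, 170, 145, 135, 144, 154, 161, 169, 170, 156, 126, 106, 96, 95, 96, 94, 97, 95, 95, 96, 96, 94, 96, 96, 97, 94, 94, 96, 90, 87, 83, 85, 84, 84, 84, 83, 82, 85, 84, 85, 84, 84, 85, 85, 85, 86, 86, 88, 92, 97, 95, 96, 95, 96, 95, 94, 95, 95, 93, 91, 91, 92, 93, 93, 91, 93, 93, 92, 94, 92, 91, 92, 93, 92, 96, 96, 98, 98, 95, 94, 92, 93, 95, 95, 92, 94, 92, 92, 93, 93, 93, 94, 93, 93, 92, 93, 94, 94, 93, 86, 85, 85, 85, 85, 84, 85, 82, 84, 82, 86, 85, 87, 103, 113, 113, 114, 140, 149, 133, 114, 148, 166, 168, 151, 128]
```

play_rows([
  {"dx": -0.002, "dy": 0.002, "dz": -0.01, "ax": 0, "ay": 0, "az": 0, "grip": -1},
  {"dx": -0.002, "dy": 0.002, "dz": -0.02, "ax": 0, "ay": 0, "az": 0, "grip": -1},
  {"dx": -0.002, "dy": 0.002, "dz": -0.03, "ax": 0, "ay": 0, "az": 0, "grip": -1},
  {"dx": -0.002, "dy": 0.002, "dz": -0.04, "ax": 0, "ay": 0, "az": 0, "grip": -1},
  {"dx": -0.002, "dy": 0.002, "dz": -0.05, "ax": 0, "ay": 0, "az": 0, "grip": -1},
  {"dx": -0.002, "dy": 0.002, "dz": -0.06, "ax": 0, "ay": 0, "az": 0, "grip": -1},
  {"dx": -0.002, "dy": 0.002, "dz": -0.07, "ax": 0, "ay": 0, "az": 0, "grip": -1},
  {"dx": -0.002, "dy": 0.002, "dz": -0.08, "ax": 0, "ay": 0, "az": 0, "grip": -1},
  {"dx": -0.002, "dy": 0.002, "dz": -0.08, "ax": 0, "ay": 0, "az": 0, "grip": -1},
  {"dx": -0.002, "dy": 0.002, "dz": -0.08, "ax": 0, "ay": 0, "az": 0, "grip": -1},
])

```text
clock: 24.42
tool_pos: [0.5261, -0.0144, 0.0548]
ee_rot: [-0.0, 0.724, 0.689, -0.0]
force: [0.3, 0.1, -0.9]
gripper_width: 0.0159
finger_force: 45.0
```

play_rows([
  {"dx": 0, "dy": 0, "dz": -0.01, "ax": 0, "ay": 0, "az": 0, "grip": -1},
  {"dx": 0, "dy": 0, "dz": -0.02, "ax": 0, "ay": 0, "az": 0, "grip": -1},
  {"dx": 0, "dy": 0, "dz": -0.024, "ax": 0, "ay": 0, "az": 0, "grip": -1},
  {"dx": 0, "dy": 0, "dz": -0.028, "ax": 0, "ay": 0, "az": 0, "grip": -1},
  {"dx": 0, "dy": 0, "dz": -0.032, "ax": 0, "ay": 0, "az": 0, "grip": -1},
  {"dx": 0, "dy": 0, "dz": -0.036, "ax": 0, "ay": 0, "az": 0, "grip": -1},
  {"dx": 0, "dy": 0, "dz": -0.036, "ax": 0, "ay": 0, "az": 0, "grip": -1},
  {"dx": 0, "dy": 0, "dz": -0.036, "ax": 0, "ay": 0, "az": 0, "grip": -1},
  {"dx": 0, "dy": 0, "dz": -0.036, "ax": 0, "ay": 0, "az": 0, "grip": -1},
  {"dx": 0, "dy": 0, "dz": -0.036, "ax": 0, "ay": 0, "az": 0, "grip": -1},
], squeeze=55)

```text
clock: 25.25
tool_pos: [0.5268, -0.0144, 0.0473]
ee_rot: [0.001, 0.724, 0.689, 0.001]
force: [-1.6, 0.6, 7.7]
gripper_width: 0.0159
finger_force: 55.0
```

play_rows([
  {"dx": 0, "dy": 0, "dz": -0.004, "ax": 0, "ay": 0, "az": 0, "grip": -1},
  {"dx": 0, "dy": 0, "dz": -0.008, "ax": 0, "ay": 0, "az": 0, "grip": -1},
  {"dx": 0, "dy": 0, "dz": -0.012, "ax": 0, "ay": 0, "az": 0, "grip": -1},
  {"dx": 0, "dy": 0, "dz": -0.016, "ax": 0, "ay": 0, "az": 0, "grip": -1},
  {"dx": 0, "dy": 0, "dz": -0.02, "ax": 0, "ay": 0, "az": 0, "grip": -1},
  {"dx": 0, "dy": 0, "dz": -0.024, "ax": 0, "ay": 0, "az": 0, "grip": -1},
  {"dx": 0, "dy": 0, "dz": -0.028, "ax": 0, "ay": 0, "az": 0, "grip": -1},
  {"dx": 0, "dy": 0, "dz": -0.028, "ax": 0, "ay": 0, "az": 0, "grip": -1},
  {"dx": 0, "dy": 0, "dz": -0.028, "ax": 0, "ay": 0, "az": 0, "grip": -1},
  {"dx": 0, "dy": 0, "dz": -0.028, "ax": 0, "ay": 0, "az": 0, "grip": -1},
])

```text
clock: 26.08
tool_pos: [0.5269, -0.0145, 0.04]
ee_rot: [0.001, 0.724, 0.689, 0.0]
force: [-0.9, 0.3, 6.3]
gripper_width: 0.0158
finger_force: 55.0
```

play_rows([
  {"dx": 0, "dy": 0, "dz": -0.002, "ax": 0, "ay": 0, "az": 0, "grip": -1},
  {"dx": 0, "dy": 0, "dz": -0.004, "ax": 0, "ay": 0, "az": 0, "grip": -1},
  {"dx": 0, "dy": 0, "dz": -0.006, "ax": 0, "ay": 0, "az": 0, "grip": -1},
  {"dx": 0, "dy": 0, "dz": -0.008, "ax": 0, "ay": 0, "az": 0, "grip": -1},
  {"dx": 0, "dy": 0, "dz": -0.01, "ax": 0, "ay": 0, "az": 0, "grip": -1},
  {"dx": 0, "dy": 0, "dz": -0.01, "ax": 0, "ay": 0, "az": 0, "grip": -1},
  {"dx": 0, "dy": 0, "dz": -0.01, "ax": 0, "ay": 0, "az": 0, "grip": -1},
  {"dx": 0, "dy": 0, "dz": -0.01, "ax": 0, "ay": 0, "az": 0, "grip": -1},
  {"dx": 0, "dy": 0, "dz": -0.01, "ax": 0, "ay": 0, "az": 0, "grip": -1},
  {"dx": 0, "dy": 0, "dz": -0.01, "ax": 0, "ay": 0, "az": 0, "grip": -1},
])

```text
clock: 26.92
tool_pos: [0.5271, -0.0146, 0.04]
ee_rot: [0.001, 0.724, 0.689, 0.001]
force: [-4.8, 0.2, 23.7]
gripper_width: 0.0155
finger_force: 55.0
```

The cover sits at home height (z = 0.040, as predicted) and does not move at 23.7 N, so it has snapped in and landed.

```bash
python3 - <<'E'
from h import *
o=get_obs();print(o["clock"],o["tool_pos"],o["force"])
print(hand_in())
E
```

```text
26.9167 [ 0.52706205 -0.01455471  0.03998289] [-4.78363354  0.21390427 23.68553986]
the job is handed in; nothing more can be done
None
```

The job is handed in after 27 s: the button was pressed to its stop, turned 51° clockwise and came up again, and the large grey cover is snapped on at its home height with the gripper still pressing at about 24 N; hand-in gave no verdict, so the latch, release and snap rest on my force, height and image readings.

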